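# Pack the lunch box in two layers

## Robot

A 7-joint arm with a two-finger parallel gripper is mounted at the origin on a cart in front of the work surface, level with it; the furniture and walls round the work are solid. World frame = base frame: x ahead of the robot, y to its left, z up, the work surface at z = 0. Lengths are in m, angles in rad, forces in N, time in s.
With the tool pointing down it reaches from about 0.425 to 0.925 m from the base axis. Payload 6.8 kg.
Tool frame: the origin (TCP) lies midway between the tips of the shut fingers; the grasp point (between the pads) lies 19 mm behind it; z points along the fingers, y is the line along which they close (so a half turn about z gives the same grasp; the last joint's range is limited). The gripper opens to 85 mm and grips with 20 to 120 N. Pads are 22 mm wide; open, the fingers measure 114 mm over their backs; the gripper's body (76 mm by 85 mm) begins 54 mm behind the grasp point. The pads swing forward as they close: fully open they stand 13 mm farther back than shut.
Start: joints at [1.077, 0.477, 0.022, 1.555, -0.011, 1.109, -0.083], TCP at [0.254, -0.625, 0.231] pointing down, gripper open.
Joint ranges: [-2.96, 2.96], [-0.34, 2.1], [-1.41, 1.46], [0.24, 2.44], [-1.37, 4.51], [0.17, 1.92], [-2.96, 2.96]. Speed limits (rad/s): [2.39, 2.39, 3.14, 3.14, 3.14, 3.14, 3.14].

## Interface

Orientations are given as a rotation vector (axis times angle).
In Python, from bench import status, vision, r gives the robot as it stands. The module is installed in compiled form; this text tells all that it offers.
- The arm moves only by the shell command python3 -m handwheel 'ROWS' [OPENING] [FORCE]. ROWS is JSON, a list of rows, each an object with "dp": the shift along the tool's x, y, z in m, a list of three; "delta_rot": the turn, a rotation vector about the tool's x, y, z in rad, a list of three. In form: [{"dp": [x, y, z], "delta_rot": [rx, ry, rz]}, ...]. A call has 1 to 12 rows; each row is the pose to reach, as a shift and turn from the pose commanded when the call began, along the tool's axes at that moment; what a row does not reach only later rows make up. A row lasts 1/8 s, in which the tool goes at most 62.5 mm and 10.7 degrees, less where a joint would pass 70% of its speed; a pose out of reach is approached as far as the arm can. A call with a gripper value outside its range is refused whole. OPENING is the opening, from 0 (shut) to 1 (fully open), set as the call begins (- or left out, the last holds). The fingers move at their own pace and stop on an object; FORCE is the grip in N (left out, the last holds). Time passes only in rows, so rows that repeat a pose let the fingers close. It gives the time, the measured TCP pose, the force, the opening and the grip force at its end, in the units of the state.
- status.get_obs(): the state, without advancing time (a new reading comes with each control period).
- vision.grab_frame(name): name is "scene" or "top"; returns a dict with "img" (420x560x3 uint8, blue, green, red), "fovy" (degrees; the focal length in pixels is half the picture's height over the tangent of half this angle, whatever the lens; pixels are square), "cx", "cy" (the principal point, pixels), "world_from_camera" (4x4, takes a point from camera to world coordinates). Camera axes: x right, y up, looking along -z (the intrinsics and any distortion apply to the point x, -y, -z); pixel columns grow to the right and rows downward; lengths in m; the calibration is good to about 2 mm. A picture is of the moment at which its call begins. There is no depth.
- r.hand_in(): hands the job in; it is judged then, once.
The state is a dict: "clock": time; "joints": joint angles; "qvel": joint speeds; "tau": joint torques, N m; "tcp_pos": TCP position; "orientation": TCP orientation; "contact_force": force on the tool from outside, world axes, zero at the start; "moment": the same for the moment, N m; "grip_width": finger opening in m; "gripper_force": force on a finger pad.
Only numpy, scipy, OpenCV 4.12 (cv2) and the standard library are available. Lean on these libraries where they do the work, as an engineer would, in place of code of your own. Each camera call takes 0.05 s, during which the arm holds its last target. There are 200 camera calls.

## Task

Pack the lunch box in layers: put the low square tub in the middle of its short bay and the carton lengthways in the middle of its long bay, then lay the divider plate level on the four corner posts over them, handle up. Then stand the small round pot on the divider in the middle of the half over the tub, and lay the cutlery case in the middle of the half over the carton, crosswise to the box's length. Leave the tall tub, the big pot and the box's lid where they are; they do not go in.

Things in the scene. Friction and masses are not known exactly. Their poses are not given: they have to be found in the camera images.
- lunch_box: Fixed open grey box, outside 180 (x) x 120 (y) x 60 mm, walls and floor 4 mm. Origin: centre of underside. A rib (3 mm thick, top z = 18) across the floor at x = +8 mm parts the short bay (76 mm long, centre x = +48, y = 0) from the long bay (92 mm, centre x = -40, y = 0). A lug sticks 11 mm out of the short-bay end. Four 14 mm corner posts, tops at z = 46 mm, carry the divider.
- divider: Loose steel plate 162 (x) x 102 (y) x 5 mm, lying like all else on a pale cover board (top z = 0.012), with an upright handle fin in its middle: 10 mm thick along x, 44 long along y, top at z = 31 mm. Origin: centre of underside. Fits the box either way round, 5 mm spare each side. There its halves' middles are at x = +44 (over short bay) and -44 mm (long bay), y = 0, z = 51 mm in the box frame.
- low_tub: Low square lidded tub, white with grey lid, 55 x 55 x 38 mm high, loose. Origin: centre of the underside; x, y along its sides.
- carton: Small cardboard snack carton with a pale paper band, 70 (its x) x 45 (its y) x 36 mm high, loose. Origin: centre of the underside.
- dip_pot: Small round copper pot with a flat lid, diameter 50 mm, 40 mm high, loose. Origin: centre of the underside, z up.
- cutlery_case: Slim wooden cutlery case with round ends, 70 (its x) x 26 (its y) x 24 mm high, loose. Origin: centre of the underside.
- tall_tub: Look-alike to leave alone: square tub of the same style and 55 x 55 mm footprint, but 72 mm high. Origin: centre of the underside.
- big_pot: Look-alike to leave alone: round copper pot of the same style, but diameter 68 mm, 62 mm high. Origin: centre of the underside.
- box_lid: To leave alone: the lunch box's light wooden lid lying loose on the board, 184 (its x) x 124 (its y) x 11 mm, no handle. Origin: centre of the underside.
Not all that is in view belongs to the job. What is shaped like the carton but blue is not meant.

How it is judged:
On the way, in this order (a step that is already met when the one before it is completed fails the run):
1. the low tub stands in the short bay and the carton lies in the long bay, both let go (x of low_tub in the frame of lunch_box between 0.033 and 0.063 m and y of low_tub in the frame of lunch_box between -0.015 and 0.015 m and z of low_tub in the frame of lunch_box between 0 and 0.008 m and angle between each of low_tub, carton's own z axis and vertical below 0.1 rad and x of carton in the frame of lunch_box between -0.055 and -0.025 m and y of carton in the frame of lunch_box between -0.015 and 0.015 m and z of carton in the frame of lunch_box between 0 and 0.008 m and angle between the x axis of carton and the x axis of lunch_box, either way round below 0.25 rad and contact force between the fingers and low_tub below 0.1 N and contact force between the fingers and carton below 0.1 N), for 0.2 s.
2. then the divider lies level on the four posts over them, let go (x of low_tub in the frame of lunch_box between 0.033 and 0.063 m and y of low_tub in the frame of lunch_box between -0.015 and 0.015 m and z of low_tub in the frame of lunch_box between 0 and 0.008 m and angle between each of low_tub, carton, divider's own z axis and vertical below 0.1 rad and x of carton in the frame of lunch_box between -0.055 and -0.025 m and y of carton in the frame of lunch_box between -0.015 and 0.015 m and z of carton in the frame of lunch_box between 0 and 0.008 m and angle between the x axis of carton and the x axis of lunch_box, either way round below 0.25 rad and x of divider in the frame of lunch_box between -0.009 and 0.009 m and y of divider in the frame of lunch_box between -0.009 and 0.009 m and z of divider in the frame of lunch_box between 0.042 and 0.05 m and angle between the x axis of divider and the x axis of lunch_box, either way round below 0.12 rad and contact force between the fingers and divider below 0.1 N), for 0.2 s.
At the end, for the whole second after the job is handed in: Tub and carton level on the floor of their bays, divider level on the posts, pot and case on it over tub and carton: each within 15 mm of its middle (divider 9 mm), 4 mm in height, 0.25 rad in turn (divider 0.12), at rest; tall tub, big pot and lid within 30 mm of their starts (x of low_tub in the frame of lunch_box between 0.033 and 0.063 m and y of low_tub in the frame of lunch_box between -0.015 and 0.015 m and z of low_tub in the frame of lunch_box between 0 and 0.008 m and angle between each of low_tub, carton, divider, dip_pot, cutlery_case's own z axis and vertical below 0.1 rad and x of carton in the frame of lunch_box between -0.055 and -0.025 m and y of carton in the frame of lunch_box between -0.015 and 0.015 m and z of carton in the frame of lunch_box between 0 and 0.008 m and angle between the x axis of carton and the x axis of lunch_box, either way round below 0.25 rad and x of divider in the frame of lunch_box between -0.009 and 0.009 m and y of divider in the frame of lunch_box between -0.009 and 0.009 m and z of divider in the frame of lunch_box between 0.042 and 0.05 m and angle between the x axis of divider and the x axis of lunch_box, either way round below 0.12 rad and x of dip_pot in the frame of lunch_box between 0.029 and 0.059 m and y of dip_pot in the frame of lunch_box between -0.015 and 0.015 m and z of dip_pot in the frame of lunch_box between 0.047 and 0.055 m and x of cutlery_case in the frame of lunch_box between -0.059 and -0.029 m and y of cutlery_case in the frame of lunch_box between -0.015 and 0.015 m and z of cutlery_case in the frame of lunch_box between 0.047 and 0.055 m and angle between the x axis of cutlery_case and the y axis of lunch_box, either way round below 0.25 rad and linear speed of each of low_tub, carton, divider, dip_pot, cutlery_case below 0.02 m/s and distance of each of box_lid, tall_tub, big_pot from where it was at the start of the episode below 0.03 m); the robot touches nothing.
It fails at once if a look-alike (tall tub, big pot or lid) is moved more than 30 mm or tipped (distance of any of box_lid, tall_tub, big_pot from where it was at the start of the episode above 0.03 m or angle between any of box_lid, tall_tub, big_pot's own z axis and vertical above 0.5 rad).
It also fails if it takes over 144 s, if anything falls off the work surface, if the arm or the gripper's body presses on something with over 40 N, if the wrist force passes 120 N, or if a joint passes its speed limit or range.

## Working session

There is one attempt and no reset: what is moved stays moved. The work goes in short steps, Python scripts to look and compute and a shell command to move; the robot and the scene stay as the last step left them, time stands still between calls to the robot, and variables do not carry over. Pictures are saved under pics/ and viewed, at most 14 in all, crops included, and the job is handed in when it is done.

```bash
mkdir -p pics
python3 - <<'E'
from bench import status, vision, r
import cv2,numpy as np
o=status.get_obs();print({k:np.round(v,3) for k,v in o.items()})
for n in("scene","top"):
    f=vision.grab_frame(n);cv2.imwrite(f"pics/{n}0.png",f["img"]);print(n,{k:(np.round(v,4) if k!="img" else 0) for k,v in f.items()})
E
```

```text
{'clock': np.float64(0.0), 'joints': array([ 1.077,  0.478,  0.022,  1.556, -0.011,  1.109, -0.083]), 'qvel': array([ 0.001,  0.   , -0.002,  0.001, -0.   ,  0.001, -0.001]), 'tau': array([-0.0000e+00, -5.9645e+01,  1.6080e+00, -2.8119e+01,  1.2000e-02,
        9.0000e-03, -0.0000e+00]), 'tcp_pos': array([ 0.254, -0.625,  0.23 ]), 'orientation': array([-3.082e+00, -6.020e-01,  1.000e-03]), 'contact_force': array([ 0.332, -0.423, -0.705]), 'moment': array([ 0.011, -0.031, -0.008]), 'gripper_force': np.float64(0.0), 'grip_width': np.float64(0.085)}
scene {'img': 0, 'fovy': np.float64(47.5539), 'cx': np.float64(281.9517), 'cy': np.float64(209.5158), 'world_from_camera': array([[ 0.4678,  0.412 , -0.782 , -0.6484],
       [-0.8837,  0.2329, -0.4059, -0.4438],
       [ 0.0149,  0.8809,  0.473 ,  0.7389],
       [ 0.    ,  0.    ,  0.    ,  1.    ]])}
top {'img': 0, 'fovy': np.float64(51.7649), 'cx': np.float64(278.2511), 'cy': np.float64(206.6554), 'world_from_camera': array([[-0.0079,  0.9954, -0.0956,  0.4046],
       [-0.9999, -0.009 , -0.0105,  0.1484],
       [-0.0113,  0.0955,  0.9954,  1.2763],
       [ 0.    ,  0.    ,  0.    ,  1.    ]])}
```

View pics/scene0.png

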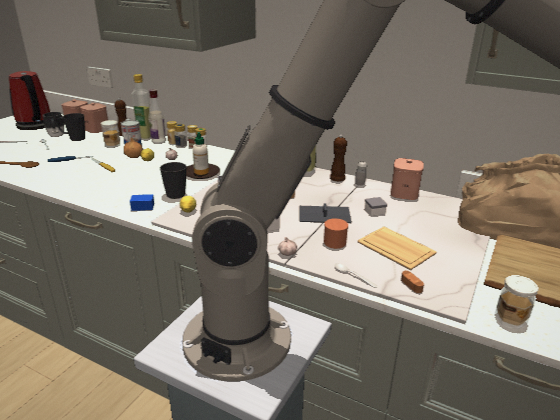

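View pics/top0.png

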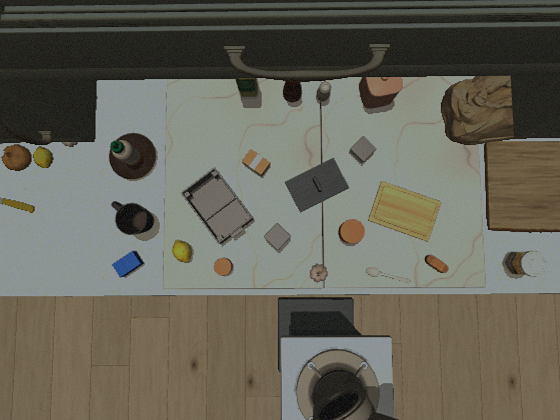

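The top view shows the box at about (218,206), carton (256,161), divider (317,185), square tubs at (362,149) and (277,236), round pots at (351,231) and (223,267), lid (405,211), case (436,264), and a blue decoy at (127,264). The arm partly hides the scene view, so I'll enlarge the top view.

```bash
cat > h.py <<'E'
from bench import status, vision, r
import cv2,numpy as np
from scipy.spatial.transform import Rotation as R
def cam(f):
    K=np.array([[0,0,f["cx"]],[0,0,f["cy"]],[0,0,1.]]);K[0,0]=K[1,1]=210/np.tan(np.radians(f["fovy"])/2)
    return K,np.array(f["world_from_camera"])
def ray(f,uv):
    K,T=cam(f);u,v=uv;d=np.array([(u-K[0,2])/K[0,0],-(v-K[1,2])/K[0,0],-1.])
    return T[:3,3],T[:3,:3]@d
def onz(f,uv,z):
    o,d=ray(f,uv);return o+d*(z-o[2])/d[2]
def proj(f,P):
    K,T=cam(f);P=np.atleast_2d(P);c=(P-T[:3,3])@T[:3,:3];return np.c_[K[0,0]*c[:,0]/-c[:,2]+K[0,2],-K[0,0]*c[:,1]/-c[:,2]+K[1,2]]
def tri(f1,p1,f2,p2):
    o1,d1=ray(f1,p1);o2,d2=ray(f2,p2);s=np.linalg.lstsq(np.c_[d1,-d2],o2-o1,rcond=None)[0]
    a=o1+d1*s[0];b=o2+d2*s[1];return (a+b)/2,np.linalg.norm(a-b)
def st():
    o=status.get_obs();print(round(float(o["clock"]),2),"tcp",np.round(o["tcp_pos"],4),"rv",np.round(o["orientation"],3),"F",np.round(o["contact_force"],1),"grip",round(float(o["grip_width"]),4),round(float(o["gripper_force"]),1));return o
E
python3 - <<'E'
from h import *
f=vision.grab_frame("top");s=vision.grab_frame("scene")
a=cv2.resize(f["img"][80:295,165:480],None,fx=2.5,fy=2.5,interpolation=cv2.INTER_CUBIC);cv2.imwrite("pics/topc.png",a)
a=cv2.resize(s["img"][165:325,190:440],None,fx=3.2,fy=3.2,interpolation=cv2.INTER_CUBIC);cv2.imwrite("pics/scec.png",a)
E
```

```text
(no output)
```

View pics/topc.png

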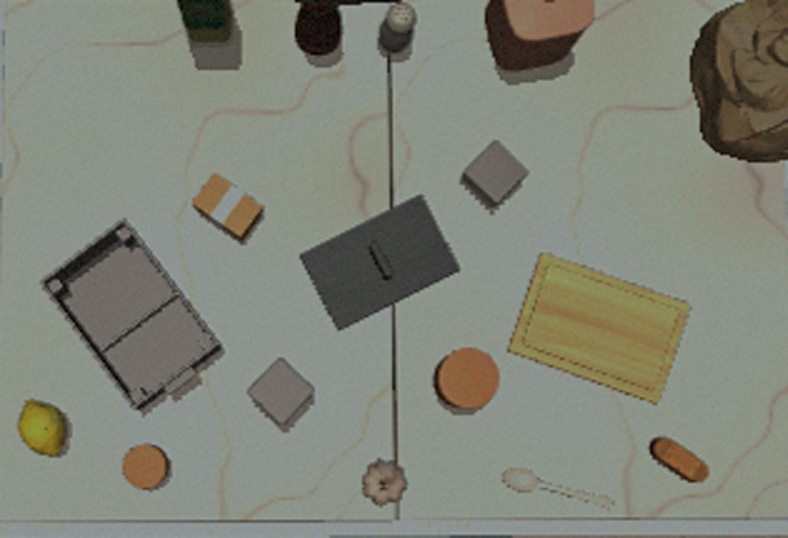

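View pics/scec.png

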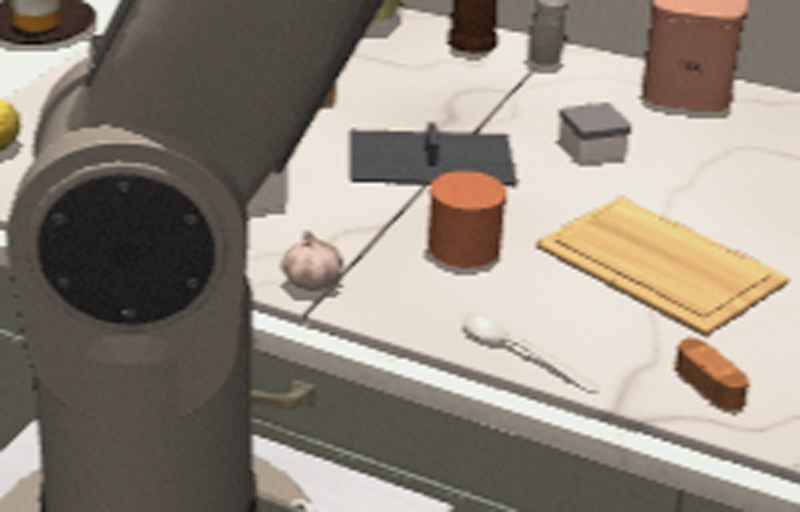

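Naming the candidates:
- **Square tubs:** (362,149) and (277,236). In the scene crop, the back one is clearly lower than it is wide, so it is the low tub. The front one is the tall tub.
- **Round pots:** (223,267) is small and (351,231) is large. The small one is the dip pot.
- **Carton:** (256,161), orange with a pale band. The blue one at (127,264) is not meant.

Next I measure from the picked corners.

```bash
cat > meas.py <<'E'
from h import *
f=vision.grab_frame("top");s=vision.grab_frame("scene")
c=lambda p:(165+(p[0]+.5)/2.5-.5,80+(p[1]+.5)/2.5-.5)
q=lambda p:(190+(p[0]+.5)/3.2-.5,165+(p[1]+.5)/3.2-.5)
P={ # corners in order, plane z
"box":([(125,220),(223,350),(138,410),(40,283)],.072),
"divider":([(301,257),(419,196),(460,269),(341,329)],.017),
"low":([(497,140),(528,173),(495,205),(462,177)],.050),
"tall":([(282,358),(315,389),(286,424),(248,392)],.084),
"carton":([(216,174),(263,206),(243,238),(195,206)],.048),
"lid":([(543,253),(690,302),(657,404),(510,350)],.023)}
for n,(p,z) in P.items():
    w=np.array([onz(f,c(x),z) for x in p]);e=np.roll(w,-1,0)-w
    print(n,"ctr",np.round(w.mean(0),4),"len",np.round(np.linalg.norm(e,axis=1),3),"yaw",np.round(np.degrees(np.arctan2(e[:,1],e[:,0])),1))
for n,p,z,rad in(("dip",(147,467),.052,24),("big",(467,378),.074,31)):
    w=onz(f,c(p),z);print(n,np.round(w,4),"diam",np.linalg.norm(onz(f,c((p[0]+rad,p[1])),z)-onz(f,c((p[0]-rad,p[1])),z)))
a,b=onz(f,c((652,440)),.036),onz(f,c((706,474)),.036);print("case",(a+b)/2,np.linalg.norm(a-b),np.degrees(np.arctan2(*(b-a)[1::-1])))
print("lug",onz(f,c((185,383)),.07))
print("--heights")
for n,p,x in(("low top-ctr",(495,172.5),(594.5,120)),("big top",(467,378),(468,190)),("div fin",(380,259),(432,128)),("div cornerR",(460,269),(516,183)),("case top",(679,456),(713,363)),("lid ctr",(600,327),(663,264))):
    print(n,[np.round(v,4) for v in tri(f,c(p),s,q(x))])
E
python3 meas.py
```

```text
box ctr [0.5242 0.332  0.072 ] len [0.185 0.115 0.181 0.119] yaw [-143.3  124.9   37.8  -53.4]
divider ctr [0.5892 0.048  0.017 ] len [0.157 0.099 0.157 0.097] yaw [ -63.  -152.1  116.3   28.3]
low ctr [ 0.6863 -0.0835  0.05  ] len [0.052 0.054 0.05  0.06 ] yaw [-138.6  133.6   48.2  -43.9]
tall ctr [0.4381 0.1629 0.084 ] len [0.05  0.05  0.055 0.053] yaw [-133.7  139.8   49.6  -45.4]
carton ctr [0.6521 0.2233 0.048 ] len [0.066 0.044 0.067 0.045] yaw [-125.1  147.9   55.5  -33.1]
lid ctr [ 0.5105 -0.2045  0.023 ] len [0.178 0.125 0.179 0.12 ] yaw [-109.3  159.9   69.1  -20.2]
dip [0.3547 0.3164 0.052 ] diam 0.05400621905280954
big [ 0.4507 -0.0413  0.074 ] diam 0.06858529697798288
case [ 0.36080825 -0.28486213  0.036     ] 0.07079482144918048 -123.1115404571129
lug [0.44796244 0.27191849 0.07      ]
--heights
low top-ctr [array([ 0.689 , -0.0844,  0.045 ]), np.float64(0.0009)]
big top [array([ 0.4514, -0.0428,  0.0722]), np.float64(0.0026)]
div fin [array([0.5895, 0.0495, 0.0468]), np.float64(0.0024)]
div cornerR [array([ 0.5808, -0.0453,  0.0157]), np.float64(0.0002)]
case top [array([ 0.3621, -0.2878,  0.0308]), np.float64(0.0022)]
lid ctr [array([ 0.5116, -0.2082,  0.0133]), np.float64(0.0017)]
```

Sizes and heights match the text, and the divider and the low tub (top at about 0.045–0.05) agree in both views. Next I work out the move to above the low tub.

```bash
cat > go.py <<'E'
import sys
from h import *
x,y,z,yaw=map(float,sys.argv[1:5])  # target TCP, yaw of tool y (deg, either way round)
o=st();Rc=R.from_rotvec(o["orientation"])
def tgt(a):
    a=np.radians(a);Y=np.array([np.cos(a),np.sin(a),0]);Z=np.array([0,0,-1.]);return R.from_matrix(np.c_[np.cross(Y,Z),Y,Z])
D=[(Rc.inv()*tgt(yaw+k)).as_rotvec() for k in ((0,) if len(sys.argv)>5 else (0,180))]
d=min(D,key=np.linalg.norm)
dp=Rc.inv().apply(np.array([x,y,z])-o["tcp_pos"])
print("dp",np.round(dp,4),"rot",np.round(d,3),"deg",round(float(np.degrees(np.linalg.norm(d))),1),"rows",round(max(np.linalg.norm(dp)/.0625,np.degrees(np.linalg.norm(d))/10.7),1),"joints",np.round(o["joints"],2))
E
python3 go.py .688 -.084 .20 -45 1
```

```text
0.3 tcp [ 0.254  -0.6252  0.231 ] rv [-3.083 -0.602  0.   ] F [ 0.6 -0.4  0.2] grip 0.0856 0.0
dp [ 0.6058 -0.3381  0.0312] rot [-0.001 -0.    -0.4  ] deg 22.9 rows 11.1 joints [ 1.08  0.48  0.02  1.56 -0.01  1.11 -0.08]
```

```bash
python3 -m handwheel '[{"dp":[0.1,-0.056,0.005],"delta_rot":[0,0,-0.1]},{"dp":[0.3,-0.17,0.015],"delta_rot":[0,0,-0.2]},{"dp":[0.6,-0.335,0.03],"delta_rot":[0,0,-0.4]},{"dp":[0.606,-0.338,0.031],"delta_rot":[0,0,-0.4]},{"dp":[0.606,-0.338,0.031],"delta_rot":[0,0,-0.4]},{"dp":[0.606,-0.338,0.031],"delta_rot":[0,0,-0.4]},{"dp":[0.606,-0.338,0.031],"delta_rot":[0,0,-0.4]},{"dp":[0.606,-0.338,0.031],"delta_rot":[0,0,-0.4]},{"dp":[0.606,-0.338,0.031],"delta_rot":[0,0,-0.4]},{"dp":[0.606,-0.338,0.031],"delta_rot":[0,0,-0.4]},{"dp":[0.606,-0.338,0.031],"delta_rot":[0,0,-0.4]},{"dp":[0.606,-0.338,0.031],"delta_rot":[0,0,-0.4]}]' 1 40; python3 go.py .688 -.084 .02 -45 1
python3 - <<'E'
from h import *
s=vision.grab_frame("scene");cv2.imwrite("pics/sce1.png",cv2.resize(s["img"][130:330,120:370],None,fx=3,fy=3,interpolation=cv2.INTER_CUBIC))
E
```

```text
clock: 1.8
tcp_pos: [0.6903, -0.077, 0.1997]
orientation: [-2.894, -1.214, -0.003]
contact_force: [-0.2, -0.7, -0.0]
grip_width: 0.0854
gripper_force: 0.0
1.8 tcp [ 0.6903 -0.077   0.1997] rv [-2.894 -1.214 -0.003] F [-0.2 -0.7 -0. ] grip 0.0854 0.0
dp [-0.0072  0.0037  0.1797] rot [-0.002 -0.003  0.009] deg 0.5 rows 2.9 joints [ 0.19  0.55 -0.25  1.52  0.14  1.09 -0.86]
```

View pics/sce1.png

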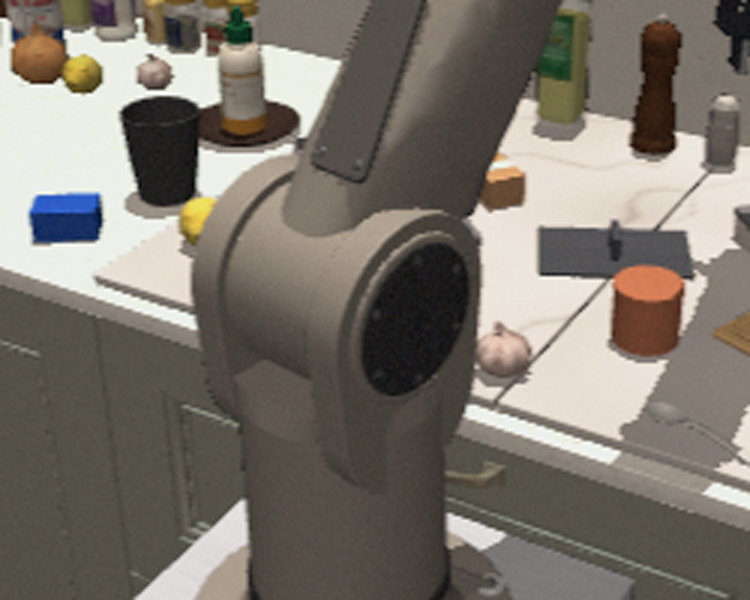

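The arm still hides the box, and only the end of the carton shows at crop (503,180). I descend on the low tub and grip it.

```bash
python3 -m handwheel '[{"dp":[-0.007,0.004,0.05],"delta_rot":[0,0,0.009]},{"dp":[-0.007,0.004,0.1],"delta_rot":[0,0,0.009]},{"dp":[-0.007,0.004,0.14],"delta_rot":[0,0,0.009]},{"dp":[-0.007,0.004,0.165],"delta_rot":[0,0,0.009]},{"dp":[-0.007,0.004,0.18],"delta_rot":[0,0,0.009]},{"dp":[-0.007,0.004,0.18],"delta_rot":[0,0,0.009]},{"dp":[-0.007,0.004,0.18],"delta_rot":[0,0,0.009]}]' 1 40; python3 -m handwheel '[{"dp":[0,0,0],"delta_rot":[0,0,0]},{"dp":[0,0,0],"delta_rot":[0,0,0]},{"dp":[0,0,0],"delta_rot":[0,0,0]},{"dp":[0,0,0],"delta_rot":[0,0,0]},{"dp":[0,0,0],"delta_rot":[0,0,0]},{"dp":[0,0,0],"delta_rot":[0,0,0]}]' 0 40
```

```text
clock: 2.72
tcp_pos: [0.6871, -0.0926, 0.0217]
orientation: [2.907, 1.188, 0.003]
contact_force: [0.7, -0.2, 0.9]
grip_width: 0.0854
gripper_force: 0.0
clock: 3.48
tcp_pos: [0.6869, -0.0919, 0.0215]
orientation: [2.907, 1.19, 0.002]
contact_force: [-1.1, -0.4, 6.6]
grip_width: 0.054
gripper_force: 43.1
```

Gripped at 54 mm with 43 N. Lift it.

```bash
python3 -m handwheel '[{"dp":[0,0,-0.03],"delta_rot":[0,0,0]},{"dp":[0,0,-0.08],"delta_rot":[0,0,0]},{"dp":[0,0,-0.13],"delta_rot":[0,0,0]},{"dp":[0,0,-0.15],"delta_rot":[0,0,0]},{"dp":[0,0,-0.15],"delta_rot":[0,0,0]},{"dp":[0,0,-0.15],"delta_rot":[0,0,0]}]'; python3 go.py .4859 .3031 .18 -53
```

```text
clock: 4.22
tcp_pos: [0.6847, -0.092, 0.1678]
orientation: [-2.906, -1.189, 0.005]
contact_force: [-0.4, -0.4, -1.6]
grip_width: 0.0545
gripper_force: 42.9
4.22 tcp [ 0.6847 -0.092   0.1678] rv [-2.906 -1.189  0.005] F [-0.4 -0.4 -1.6] grip 0.0545 42.9
dp [ 0.1352 -0.4212 -0.0114] rot [-0.003  0.003  0.131] deg 7.5 rows 7.1 joints [ 0.21  0.57 -0.24  1.55  0.15  1.03 -0.87]
```

```bash
python3 -m handwheel '[{"dp":[0.02,-0.06,-0.005],"delta_rot":[0,0,0.03]},{"dp":[0.13,-0.421,-0.012],"delta_rot":[0,0,0.131]},{"dp":[0.13,-0.421,-0.012],"delta_rot":[0,0,0.131]},{"dp":[0.13,-0.421,-0.012],"delta_rot":[0,0,0.131]},{"dp":[0.13,-0.421,-0.012],"delta_rot":[0,0,0.131]},{"dp":[0.13,-0.421,-0.012],"delta_rot":[0,0,0.131]},{"dp":[0.13,-0.421,-0.012],"delta_rot":[0,0,0.131]},{"dp":[0.13,-0.421,-0.012],"delta_rot":[0,0,0.131]},{"dp":[0.13,-0.421,-0.012],"delta_rot":[0,0,0.131]},{"dp":[0.13,-0.421,-0.012],"delta_rot":[0,0,0.131]},{"dp":[0.13,-0.421,-0.012],"delta_rot":[0,0,0.131]},{"dp":[0.13,-0.421,-0.012],"delta_rot":[0,0,0.131]}]'; python3 go.py .4815 .2998 .03 -53
python3 - <<'E'
from h import *
s=vision.grab_frame("scene");t=vision.grab_frame("top")
cv2.imwrite("pics/sce2.png",np.hstack([cv2.resize(s["img"][150:290,150:330],None,fx=2.2,fy=2.2),cv2.resize(t["img"][150:290,150:330],None,fx=2.2,fy=2.2)]))
E
```

```text
clock: 5.72
tcp_pos: [0.4843, 0.2985, 0.1822]
orientation: [2.98, 0.994, -0.0]
contact_force: [0.4, 0.7, -2.0]
grip_width: 0.0544
gripper_force: 43.0
5.72 tcp [0.4843 0.2985 0.1822] rv [ 2.98   0.994 -0.   ] F [ 0.4  0.7 -2. ] grip 0.0544 43.0
dp [-0.0014 -0.0027  0.1522] rot [ 0.     0.    -0.002] deg 0.1 rows 2.4 joints [-0.38  0.38 -0.35  1.84  0.16  0.94 -1.73]
```

View pics/sce2.png

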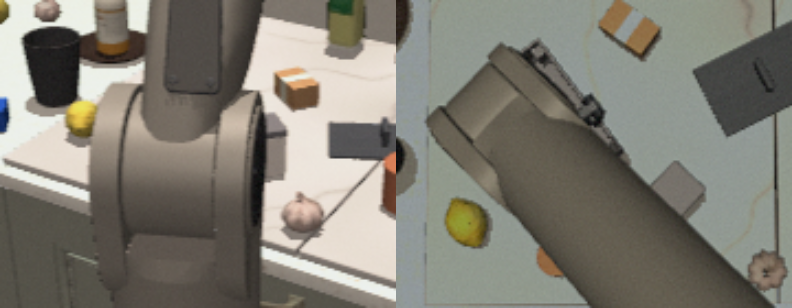

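The carton is now visible in both views; the arm covers the box. I lower the tub into the short bay.

```bash
python3 -m handwheel '[{"dp":[-0.001,-0.003,0.05],"delta_rot":[0,0,0]},{"dp":[-0.001,-0.003,0.09],"delta_rot":[0,0,0]},{"dp":[-0.001,-0.003,0.12],"delta_rot":[0,0,0]},{"dp":[-0.001,-0.003,0.14],"delta_rot":[0,0,0]},{"dp":[-0.001,-0.003,0.15],"delta_rot":[0,0,0]},{"dp":[-0.001,-0.003,0.153],"delta_rot":[0,0,0]},{"dp":[-0.001,-0.003,0.153],"delta_rot":[0,0,0]},{"dp":[-0.001,-0.003,0.153],"delta_rot":[0,0,0]}]'; python3 go.py .4815 .2998 .0265 -53
```

```text
clock: 6.82
tcp_pos: [0.4817, 0.3015, 0.0301]
orientation: [-2.979, -0.997, -0.002]
contact_force: [0.1, 0.3, -0.8]
grip_width: 0.0542
gripper_force: 43.0
6.83 tcp [0.4817 0.3015 0.0301] rv [-2.979e+00 -9.970e-01 -2.000e-03] F [ 0.1  0.3 -0.8] grip 0.0542 43.0
dp [-0.0012  0.0013  0.0036] rot [ 0.    -0.002 -0.   ] deg 0.1 rows 0.1 joints [-0.44  0.59 -0.29  1.94  0.27  0.65 -1.83]
```

```bash
python3 -m handwheel '[{"dp":[0,0,0.002],"delta_rot":[0,0,0]},{"dp":[0,0,0.004],"delta_rot":[0,0,0]},{"dp":[0,0,0.004],"delta_rot":[0,0,0]}]'; python3 -m handwheel '[{"dp":[0,0,0],"delta_rot":[0,0,0]},{"dp":[0,0,0],"delta_rot":[0,0,0]},{"dp":[0,0,0],"delta_rot":[0,0,0]},{"dp":[0,0,0],"delta_rot":[0,0,0]}]' 0.8 ; python3 -m handwheel '[{"dp":[0,0,-0.03],"delta_rot":[0,0,0]},{"dp":[0,0,-0.08],"delta_rot":[0,0,0]},{"dp":[0,0,-0.12],"delta_rot":[0,0,0]},{"dp":[0,0,-0.15],"delta_rot":[0,0,0]},{"dp":[0,0,-0.15],"delta_rot":[0,0,0]},{"dp":[0,0,-0.15],"delta_rot":[0,0,0]}]'; python3 go.py .653 .224 .18 -33.7
```

```text
clock: 7.2
tcp_pos: [0.4813, 0.3013, 0.0255]
orientation: [2.979, 0.997, 0.001]
contact_force: [-0.4, -0.7, 1.7]
grip_width: 0.0545
gripper_force: 43.2
clock: 7.7
tcp_pos: [0.4812, 0.3012, 0.0253]
orientation: [-2.979, -0.997, -0.0]
contact_force: [-0.6, 0.2, 0.1]
grip_width: 0.0682
gripper_force: 0.0
clock: 8.45
tcp_pos: [0.4808, 0.3007, 0.1746]
orientation: [2.979, 0.997, -0.001]
contact_force: [0.0, -1.0, -0.6]
grip_width: 0.0682
gripper_force: 0.0
8.45 tcp [0.4808 0.3007 0.1746] rv [ 2.979e+00  9.970e-01 -1.000e-03] F [ 0.  -1.  -0.6] grip 0.0682 0.0
dp [ 0.0914  0.1649 -0.0054] rot [-0.     0.001 -0.337] deg 19.3 rows 3.0 joints [-0.39  0.39 -0.35  1.85  0.16  0.93 -1.74]
```

```bash
python3 -m handwheel '[{"dp":[0.05,0.09,-0.005],"delta_rot":[0,0,-0.17]},{"dp":[0.0914,0.165,-0.005],"delta_rot":[0,0,-0.337]},{"dp":[0.0914,0.165,-0.005],"delta_rot":[0,0,-0.337]},{"dp":[0.0914,0.165,-0.005],"delta_rot":[0,0,-0.337]},{"dp":[0.0914,0.165,-0.005],"delta_rot":[0,0,-0.337]},{"dp":[0.0914,0.165,-0.005],"delta_rot":[0,0,-0.337]}]' 0.9
python3 - <<'E'
from h import *
f=vision.grab_frame("top");s=vision.grab_frame("scene")
print(tri(f,(256.4,162),s,(284.1,185.9)))
cv2.imwrite("pics/top3.png",cv2.resize(f["img"][140:300,150:310],None,fx=3.7,fy=3.7,interpolation=cv2.INTER_CUBIC))
E
python3 go.py .653 .224 .02 -33.7
```

```text
clock: 9.2
tcp_pos: [0.6517, 0.2259, 0.1796]
orientation: [-2.767, -1.485, 0.003]
contact_force: [-0.7, -0.0, 0.3]
grip_width: 0.0768
gripper_force: 0.0
(array([0.65266826, 0.22410932, 0.04481403]), np.float64(0.001454454314219106))
9.3 tcp [0.6522 0.2257 0.1803] rv [-2.768e+00 -1.485e+00  1.000e-03] F [-0.2 -0.   0.2] grip 0.0769 0.0
dp [-0.0009  0.0017  0.1603] rot [-0.001  0.     0.002] deg 0.1 rows 2.6 joints [-0.18  0.57 -0.36  1.54  0.22  1.07 -1.18]
```

View pics/top3.png

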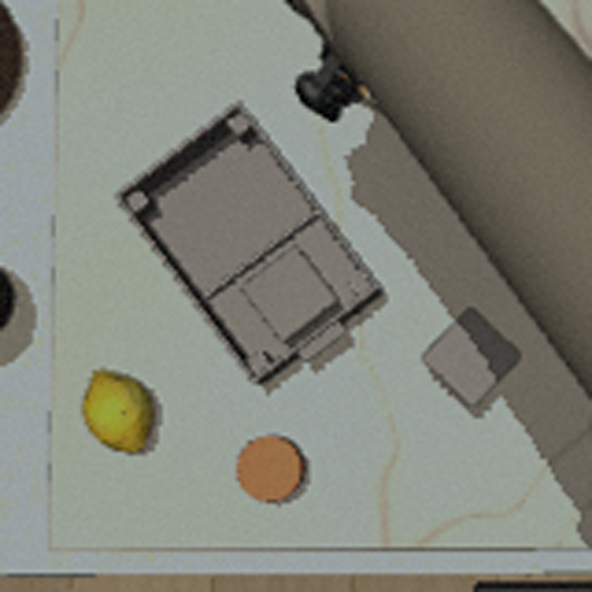

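The tub sits flat in the short bay, top centre at about (290,294) in the crop, and the box is in clear view. Carton top triangulates to (0.653, 0.224, 0.045), which fits. I descend on it.

```bash
python3 -m handwheel '[{"dp":[-0.001,0.002,0.05],"delta_rot":[0,0,0]},{"dp":[-0.001,0.002,0.1],"delta_rot":[0,0,0]},{"dp":[-0.001,0.002,0.14],"delta_rot":[0,0,0]},{"dp":[-0.001,0.002,0.155],"delta_rot":[0,0,0]},{"dp":[-0.001,0.002,0.16],"delta_rot":[0,0,0]},{"dp":[-0.001,0.002,0.16],"delta_rot":[0,0,0]}]'; python3 -m handwheel '[{"dp":[0,0,0],"delta_rot":[0,0,0]},{"dp":[0,0,0],"delta_rot":[0,0,0]},{"dp":[0,0,0],"delta_rot":[0,0,0]},{"dp":[0,0,0],"delta_rot":[0,0,0]},{"dp":[0,0,0],"delta_rot":[0,0,0]},{"dp":[0,0,0],"delta_rot":[0,0,0]}]' 0 35; python3 -m handwheel '[{"dp":[0,0,-0.03],"delta_rot":[0,0,0]},{"dp":[0,0,-0.08],"delta_rot":[0,0,0]},{"dp":[0,0,-0.13],"delta_rot":[0,0,0]},{"dp":[0,0,-0.15],"delta_rot":[0,0,0]},{"dp":[0,0,-0.15],"delta_rot":[0,0,0]},{"dp":[0,0,-0.15],"delta_rot":[0,0,0]}]';  python3 - <<'E'
from h import *
f=vision.grab_frame("top")
c=lambda p:(150+(p[0]+.5)/3.7-.5,140+(p[1]+.5)/3.7-.5)
w=np.array([onz(f,c(x),.072) for x in[(240,103),(385,294),(262,388),(118,196)]]);e=np.roll(w,-1,0)-w
print("box",w.mean(0),np.linalg.norm(e,axis=1),np.degrees(np.arctan2(e[:,1],e[:,0])))
ctr=w.mean(0);a=np.radians(-143);X=np.array([np.cos(a),np.sin(a),0]);Y=np.array([-X[1],X[0],0])
for n,p,z in(("tub",(290,294),.054),("ribA",(208,300),.03),("ribB",(320,218),.03),("post1",(238,122),.058),("post2",(137,200),.058)):
    d=onz(f,c(p),z)-ctr;print(n,d@X,d@Y)
E
python3 go.py .5562 .3561 .18 -53
```

```text
clock: 10.05
tcp_pos: [0.6555, 0.2231, 0.0218]
orientation: [2.77, 1.483, 0.004]
contact_force: [-0.6, -1.0, 0.4]
grip_width: 0.077
gripper_force: 0.0
clock: 10.8
tcp_pos: [0.6554, 0.2228, 0.0217]
orientation: [2.77, 1.482, 0.003]
contact_force: [-1.3, -0.2, 6.4]
grip_width: 0.0447
gripper_force: 37.5
clock: 11.55
tcp_pos: [0.6533, 0.2218, 0.1679]
orientation: [-2.77, -1.482, 0.006]
contact_force: [0.6, -0.7, -0.5]
grip_width: 0.0445
gripper_force: 36.7
box [0.52439652 0.3313266  0.072     ] [0.18388358 0.11594642 0.18315494 0.11634841] [-143.10116736  127.05153593   37.02326635  -52.58995407]
tub 0.04568893957630006 -8.236154467995e-05
ribA 0.007268319537728437 -0.0552236658332728
ribB 0.009086823247330577 0.05293682069458381
post1 -0.08466307804986213 0.047960342587943426
post2 -0.08337974759629427 -0.04986993720615822
11.6 tcp [0.6533 0.2218 0.1677] rv [-2.77  -1.482  0.006] F [ 0.7  0.5 -1.7] grip 0.0445 36.7
dp [ 0.0579 -0.1553 -0.0122] rot [-0.002  0.004  0.337] deg 19.3 rows 2.7 joints [-0.18  0.59 -0.36  1.55  0.22  1.05 -1.18]
```

The box measures the same again (yaw −143°), and the tub is at (+0.046, 0.000) in its frame. Carry the carton over.

```bash
python3 -m handwheel '[{"dp":[0.03,-0.08,-0.012],"delta_rot":[0,0,0.17]},{"dp":[0.058,-0.155,-0.012],"delta_rot":[0,0,0.337]},{"dp":[0.058,-0.155,-0.012],"delta_rot":[0,0,0.337]},{"dp":[0.058,-0.155,-0.012],"delta_rot":[0,0,0.337]},{"dp":[0.058,-0.155,-0.012],"delta_rot":[0,0,0.337]},{"dp":[0.058,-0.155,-0.012],"delta_rot":[0,0,0.337]},{"dp":[0.058,-0.155,-0.012],"delta_rot":[0,0,0.337]}]'; python3 go.py .5562 .3556 .030 -53
```

```text
clock: 12.48
tcp_pos: [0.5587, 0.3553, 0.1819]
orientation: [2.98, 0.993, -0.001]
contact_force: [-0.6, -0.0, -1.2]
grip_width: 0.0445
gripper_force: 36.7
12.47 tcp [0.5587 0.3553 0.1819] rv [ 2.98e+00  9.93e-01 -1.00e-03] F [-0.6 -0.  -1.2] grip 0.0445 36.7
dp [-0.0017 -0.0018  0.1519] rot [ 0.     0.001 -0.002] deg 0.1 rows 2.4 joints [-0.44  0.52 -0.31  1.62  0.18  1.03 -1.73]
```

```bash
python3 -m handwheel '[{"dp":[-0.002,-0.002,0.05],"delta_rot":[0,0,0]},{"dp":[-0.002,-0.002,0.09],"delta_rot":[0,0,0]},{"dp":[-0.002,-0.002,0.12],"delta_rot":[0,0,0]},{"dp":[-0.002,-0.002,0.14],"delta_rot":[0,0,0]},{"dp":[-0.002,-0.002,0.15],"delta_rot":[0,0,0]},{"dp":[-0.002,-0.002,0.154],"delta_rot":[0,0,0]},{"dp":[-0.002,-0.002,0.156],"delta_rot":[0,0,0]},{"dp":[-0.002,-0.002,0.156],"delta_rot":[0,0,0]}]'; python3 -m handwheel '[{"dp":[0,0,0],"delta_rot":[0,0,0]},{"dp":[0,0,0],"delta_rot":[0,0,0]},{"dp":[0,0,0],"delta_rot":[0,0,0]},{"dp":[0,0,0],"delta_rot":[0,0,0]}]' 0.7 ; python3 -m handwheel '[{"dp":[0,0,-0.03],"delta_rot":[0,0,0]},{"dp":[0,0,-0.08],"delta_rot":[0,0,0]},{"dp":[0,0,-0.12],"delta_rot":[0,0,0]},{"dp":[0,0,-0.15],"delta_rot":[0,0,0]},{"dp":[0,0,-0.15],"delta_rot":[0,0,0]},{"dp":[0,0,-0.15],"delta_rot":[0,0,0]}]'; python3 go.py .5893 .0485 .18 -62.7
```

```text
clock: 13.48
tcp_pos: [0.5554, 0.3574, 0.0271]
orientation: [-2.979, -0.997, -0.002]
contact_force: [-0.4, -0.7, -0.2]
grip_width: 0.0444
gripper_force: 36.7
clock: 13.98
tcp_pos: [0.555, 0.3571, 0.0264]
orientation: [-2.979, -0.997, -0.0]
contact_force: [-0.6, -0.3, -0.3]
grip_width: 0.06
gripper_force: 0.0
clock: 14.72
tcp_pos: [0.5546, 0.3567, 0.1755]
orientation: [2.979, 0.997, -0.002]
contact_force: [-0.0, 0.1, -0.0]
grip_width: 0.0599
gripper_force: 0.0
14.72 tcp [0.5546 0.3567 0.1755] rv [ 2.979e+00  9.970e-01 -2.000e-03] F [-0.   0.1 -0. ] grip 0.0599 0.0
dp [-0.1577  0.267  -0.0043] rot [0.    0.001 0.169] deg 9.7 rows 5.0 joints [-0.44  0.52 -0.32  1.63  0.18  1.02 -1.74]
```

Next, hover over the divider with the opening at 0.5, then check the bays and the divider from above.

```bash
python3 -m handwheel '[{"dp":[-0.035,0.06,-0.004],"delta_rot":[0,0,0.05]},{"dp":[-0.158,0.267,-0.004],"delta_rot":[0,0,0.169]},{"dp":[-0.158,0.267,-0.004],"delta_rot":[0,0,0.169]},{"dp":[-0.158,0.267,-0.004],"delta_rot":[0,0,0.169]},{"dp":[-0.158,0.267,-0.004],"delta_rot":[0,0,0.169]},{"dp":[-0.158,0.267,-0.004],"delta_rot":[0,0,0.169]},{"dp":[-0.158,0.267,-0.004],"delta_rot":[0,0,0.169]},{"dp":[-0.158,0.267,-0.004],"delta_rot":[0,0,0.169]},{"dp":[-0.158,0.267,-0.004],"delta_rot":[0,0,0.169]},{"dp":[-0.158,0.267,-0.004],"delta_rot":[0,0,0.169]}]' 0.5
python3 - <<'E'
from h import *
f=vision.grab_frame("top")
cv2.imwrite("pics/top4.png",cv2.resize(f["img"][145:275,170:350],None,fx=4.4,fy=4.4,interpolation=cv2.INTER_CUBIC))
# divider by dark colour in first picture
im=cv2.imread("pics/top0.png");g=im.max(2);m=((g<75)).astype(np.uint8)[150:220,275:360]
m=cv2.morphologyEx(m,cv2.MORPH_OPEN,np.ones((5,5)));cs=max(cv2.findContours(m,0,2)[0],key=cv2.contourArea)
b=cv2.boxPoints(cv2.minAreaRect(cs))+[275,150];w=np.array([onz(f,p,.015) for p in b]);e=np.roll(w,-1,0)-w
print(w.mean(0),np.linalg.norm(e,axis=1),np.degrees(np.arctan2(e[:,1],e[:,0])))
E
python3 go.py .5893 .0485 .02 -62.7
```

```text
clock: 15.98
tcp_pos: [0.5894, 0.0497, 0.1802]
orientation: [-3.052, -0.744, 0.0]
contact_force: [0.5, -0.3, 0.2]
grip_width: 0.0423
gripper_force: 0.0
[0.58964442 0.04945078 0.015     ] [0.16177791 0.10106491 0.16061911 0.10061185] [ -62.75822952 -153.87400349  117.08583068   26.78127982]
16.02 tcp [0.5894 0.0494 0.1803] rv [-3.052 -0.743 -0.   ] F [0.  0.4 0.2] grip 0.0427 0.0
dp [-0.0005  0.0008  0.1603] rot [-0.    -0.     0.001] deg 0.1 rows 2.6 joints [-0.01  0.4  -0.23  1.8   0.11  0.95 -1.38]
```

View pics/top4.png

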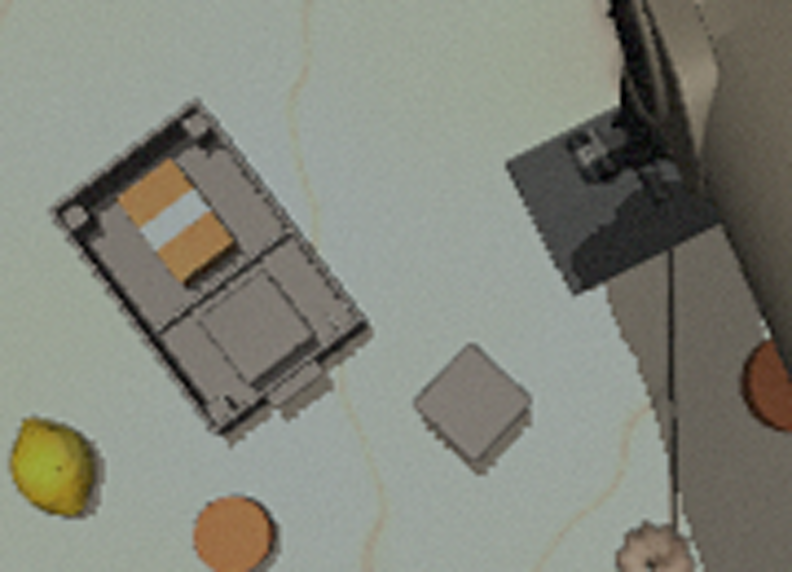

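Both items lie square in their bays. The carton's centre is at about crop (177,221). I grip the divider's fin after a quick numeric check.

```bash
python3 - <<'E'
from h import *
f=vision.grab_frame("top");c=lambda p:(170+(p[0]+.5)/4.4-.5,145+(p[1]+.5)/4.4-.5)
a=np.radians(-143);X=np.array([np.cos(a),np.sin(a),0]);Y=np.array([-X[1],X[0],0])
w=np.array([onz(f,c(p),.072) for p in[(195,97),(373,326),(222,437),(50,210)]]);ctr=w.mean(0);print(ctr)
d=onz(f,c((177,221)),.052)-ctr;print("carton",d@X,d@Y)
E
python3 -m handwheel '[{"dp":[-0.0005,0.0005,0.05],"delta_rot":[0,0,0.01]},{"dp":[-0.0005,0.0005,0.1],"delta_rot":[0,0,0.01]},{"dp":[-0.0005,0.0005,0.14],"delta_rot":[0,0,0.01]},{"dp":[-0.0005,0.0005,0.155],"delta_rot":[0,0,0.01]},{"dp":[-0.0005,0.0005,0.16],"delta_rot":[0,0,0.01]},{"dp":[-0.0005,0.0005,0.16],"delta_rot":[0,0,0.01]},{"dp":[-0.0005,0.0005,0.16],"delta_rot":[0,0,0.01]}]'; python3 go.py .5896 .049 .021 -63.2
```

```text
[0.52583953 0.33189943 0.072     ]
carton -0.040224811516197334 -0.00025676158944844957
clock: 16.95
tcp_pos: [0.5904, 0.0483, 0.0218]
orientation: [3.056, 0.726, 0.004]
contact_force: [-0.4, -0.1, 0.5]
grip_width: 0.0428
gripper_force: 0.0
16.95 tcp [0.5904 0.0483 0.0218] rv [3.056 0.726 0.004] F [-0.4 -0.1  0.5] grip 0.0428 0.0
dp [-0.0004 -0.001   0.0008] rot [ 0.001 -0.002 -0.001] deg 0.2 rows 0.0 joints [-0.04  0.62 -0.19  1.89  0.18  0.65 -1.45]
```

```bash
python3 -m handwheel '[{"dp":[0,0,0],"delta_rot":[0,0,0]},{"dp":[0,0,0],"delta_rot":[0,0,0]},{"dp":[0,0,0],"delta_rot":[0,0,0]},{"dp":[0,0,0],"delta_rot":[0,0,0]},{"dp":[0,0,0],"delta_rot":[0,0,0]},{"dp":[0,0,0],"delta_rot":[0,0,0]},{"dp":[0,0,0],"delta_rot":[0,0,0]}]' 0 100; python3 -m handwheel '[{"dp":[0,0,-0.015],"delta_rot":[0,0,0]},{"dp":[0,0,-0.04],"delta_rot":[0,0,0]},{"dp":[0,0,-0.08],"delta_rot":[0,0,0]},{"dp":[0,0,-0.12],"delta_rot":[0,0,0]},{"dp":[0,0,-0.15],"delta_rot":[0,0,0]},{"dp":[0,0,-0.15],"delta_rot":[0,0,0]},{"dp":[0,0,-0.15],"delta_rot":[0,0,0]},{"dp":[0,0,-0.15],"delta_rot":[0,0,0]}]'; python3 go.py .525 .3316 .18 37 1
```

```text
clock: 17.82
tcp_pos: [0.5897, 0.0482, 0.0212]
orientation: [3.056, 0.726, 0.002]
contact_force: [-1.1, -0.0, 5.5]
grip_width: 0.0075
gripper_force: 98.1
clock: 18.82
tcp_pos: [0.5882, 0.0479, 0.1688]
orientation: [-3.056, -0.727, 0.004]
contact_force: [1.0, 0.1, -1.5]
grip_width: 0.0079
gripper_force: 97.7
18.82 tcp [0.5882 0.0479 0.1688] rv [-3.056 -0.727  0.004] F [ 1.   0.1 -1.5] grip 0.0079 97.7
dp [ 0.0712 -0.2818 -0.0111] rot [-3.00e-03  1.00e-03 -1.75e+00] deg 100.3 rows 9.4 joints [-0.01  0.42 -0.23  1.81  0.11  0.93 -1.39]
```

```bash
python3 -m handwheel '[{"dp":[0.01,-0.03,-0.005],"delta_rot":[0,0,-0.15]},{"dp":[0.017,-0.06,-0.011],"delta_rot":[0,0,-0.33]},{"dp":[0.025,-0.09,-0.011],"delta_rot":[0,0,-0.51]},{"dp":[0.033,-0.12,-0.011],"delta_rot":[0,0,-0.7]},{"dp":[0.04,-0.15,-0.011],"delta_rot":[0,0,-0.88]},{"dp":[0.048,-0.18,-0.011],"delta_rot":[0,0,-1.06]},{"dp":[0.055,-0.21,-0.011],"delta_rot":[0,0,-1.24]},{"dp":[0.063,-0.24,-0.011],"delta_rot":[0,0,-1.42]},{"dp":[0.068,-0.265,-0.011],"delta_rot":[0,0,-1.58]},{"dp":[0.071,-0.282,-0.011],"delta_rot":[0,0,-1.7]},{"dp":[0.071,-0.282,-0.011],"delta_rot":[0,0,-1.75]},{"dp":[0.071,-0.282,-0.011],"delta_rot":[0,0,-1.75]}]'; python3 -m handwheel '[{"dp":[0,0,0],"delta_rot":[0,0,0]},{"dp":[0,0,0],"delta_rot":[0,0,0]}]';python3 go.py .525 .3316 .18 37 1;  python3 - <<'E'
from h import *
s=vision.grab_frame("scene");t=vision.grab_frame("top")
cv2.imwrite("pics/d5.png",np.hstack([cv2.resize(s["img"][110:270,160:340],None,fx=2.2,fy=2.2),cv2.resize(t["img"][130:290,150:330],None,fx=2.2,fy=2.2)]))
E
```

```text
clock: 20.32
tcp_pos: [0.5253, 0.3316, 0.18]
orientation: [-1.401, -2.81, 0.003]
contact_force: [0.7, -1.2, -2.2]
grip_width: 0.0077
gripper_force: 97.7
clock: 20.58
tcp_pos: [0.5259, 0.3315, 0.181]
orientation: [-1.403, -2.811, 0.001]
contact_force: [-0.4, 0.0, -1.5]
grip_width: 0.0077
gripper_force: 97.7
20.57 tcp [0.5259 0.3315 0.181 ] rv [-1.403e+00 -2.811e+00  1.000e-03] F [-0.4  0.  -1.5] grip 0.0077 97.7
dp [ 0.0006 -0.0006  0.001 ] rot [-0.     0.    -0.001] deg 0.1 rows 0.0 joints [-0.18  0.52 -0.66  1.7   0.36  1.04 -0.32]
```

View pics/d5.png

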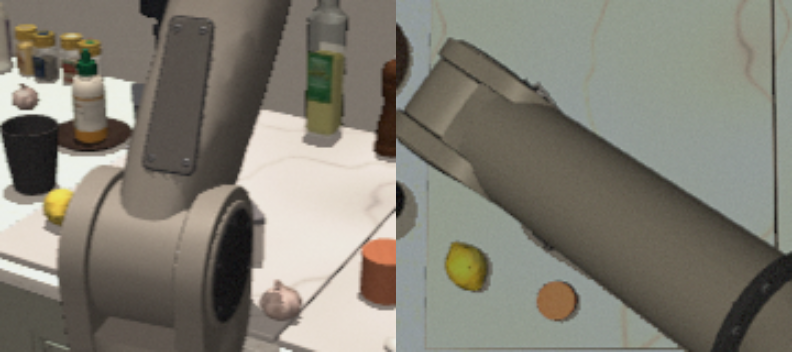

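The divider has left the board and hangs from the gripper. Lower it to just above the rim, correct x and y, then set it down.

```bash
python3 -m handwheel '[{"dp":[0.0006,-0.0006,0.03],"delta_rot":[0,0,0]},{"dp":[0.0006,-0.0006,0.06],"delta_rot":[0,0,0]},{"dp":[0.0006,-0.0006,0.08],"delta_rot":[0,0,0]},{"dp":[0.0006,-0.0006,0.092],"delta_rot":[0,0,0]},{"dp":[0.0006,-0.0006,0.095],"delta_rot":[0,0,0]},{"dp":[0.0006,-0.0006,0.095],"delta_rot":[0,0,0]},{"dp":[0.0006,-0.0006,0.095],"delta_rot":[0,0,0]}]';python3 go.py .525 .3316 .069 37 1
```

```text
clock: 21.55
tcp_pos: [0.5254, 0.3324, 0.0872]
orientation: [1.401, 2.811, 0.002]
contact_force: [0.6, -0.0, -2.0]
grip_width: 0.0083
gripper_force: 97.9
21.55 tcp [0.5254 0.3324 0.0872] rv [1.401e+00 2.811e+00 2.000e-03] F [ 0.6 -0.  -2. ] grip 0.0083 97.9
dp [-0.0004 -0.0009  0.0182] rot [0.002 0.    0.   ] deg 0.1 rows 0.3 joints [-0.22  0.63 -0.61  1.77  0.45  0.88 -0.39]
```

```bash
python3 -m handwheel '[{"dp":[-0.0004,-0.0009,0.004],"delta_rot":[0,0,0]},{"dp":[-0.0004,-0.0009,0.008],"delta_rot":[0,0,0]},{"dp":[-0.0004,-0.0009,0.012],"delta_rot":[0,0,0]},{"dp":[-0.0004,-0.0009,0.015],"delta_rot":[0,0,0]},{"dp":[-0.0004,-0.0009,0.017],"delta_rot":[0,0,0]},{"dp":[-0.0004,-0.0009,0.017],"delta_rot":[0,0,0]}]';python3 go.py .525 .3316 .067 37 1
```

```text
clock: 22.3
tcp_pos: [0.5259, 0.3322, 0.074]
orientation: [1.401, 2.808, 0.002]
contact_force: [-3.0, -4.2, 33.1]
grip_width: 0.0081
gripper_force: 119.6
22.3 tcp [0.5259 0.3322 0.074 ] rv [1.401e+00 2.808e+00 2.000e-03] F [-3.  -4.2 33.1] grip 0.0081 119.6
dp [ 0.0001 -0.0011  0.007 ] rot [ 0.003  0.002 -0.001] deg 0.2 rows 0.1 joints [-0.23  0.65 -0.6   1.78  0.47  0.86 -0.4 ]
```

It made contact 7 mm too high (33 N). I back off and carry it to where I can see how it hangs.

```bash
python3 - <<'E'
from h import *
o=status.get_obs();Rc=R.from_rotvec(o["orientation"]);print("tool F",Rc.inv().apply(o["contact_force"]),"tool M",Rc.inv().apply(o["moment"]))
E
python3 -m handwheel '[{"dp":[0,0,-0.01],"delta_rot":[0,0,0]},{"dp":[0,0,-0.04],"delta_rot":[0,0,0]},{"dp":[0,0,-0.1],"delta_rot":[0,0,0]},{"dp":[0,0,-0.1],"delta_rot":[0,0,0]},{"dp":[0,0,-0.1],"delta_rot":[0,0,0]}]'; python3 go.py .58 .02 .18 37 1
python3 - <<'E'
from h import *
o=status.get_obs();Rc=R.from_rotvec(o["orientation"]);print("tool F",Rc.inv().apply(o["contact_force"]),"tool M",Rc.inv().apply(o["moment"]))
E
```

```text
tool F [ -1.61991553  -4.8398624  -33.10009077] tool M [ 3.66356925 -0.2990324  -0.0620998 ]
clock: 22.92
tcp_pos: [0.5242, 0.3306, 0.1687]
orientation: [1.402, 2.811, -0.001]
contact_force: [-0.4, -0.3, -2.4]
grip_width: 0.0079
gripper_force: 98.2
22.93 tcp [0.5242 0.3306 0.1687] rv [ 1.402e+00  2.811e+00 -1.000e-03] F [-0.4 -0.3 -2.4] grip 0.0079 98.2
dp [-0.2816 -0.1424 -0.011 ] rot [-0.001  0.001  0.   ] deg 0.1 rows 5.1 joints [-0.18  0.53 -0.66  1.72  0.37  1.02 -0.33]
tool F [-0.01329481 -0.50195834  2.36431386] tool M [0.03362217 0.03793021 0.02746341]
```

```bash
python3 -m handwheel '[{"dp":[-0.06,-0.03,-0.005],"delta_rot":[0,0,0]},{"dp":[-0.28,-0.142,-0.06],"delta_rot":[0,0,0]},{"dp":[-0.28,-0.142,-0.06],"delta_rot":[0,0,0]},{"dp":[-0.28,-0.142,-0.06],"delta_rot":[0,0,0]},{"dp":[-0.28,-0.142,-0.06],"delta_rot":[0,0,0]},{"dp":[-0.28,-0.142,-0.06],"delta_rot":[0,0,0]},{"dp":[-0.28,-0.142,-0.06],"delta_rot":[0,0,0]},{"dp":[-0.28,-0.142,-0.06],"delta_rot":[0,0,0]},{"dp":[-0.28,-0.142,-0.06],"delta_rot":[0,0,0]}]'
python3 - <<'E'
from h import *
st()
s=vision.grab_frame("scene");t=vision.grab_frame("top")
cv2.imwrite("pics/s6f.png",s["img"]);cv2.imwrite("pics/t6f.png",t["img"])
cv2.imwrite("pics/d6.png",np.hstack([cv2.resize(s["img"][110:270,240:420],None,fx=2.2,fy=2.2),cv2.resize(t["img"][110:270,180:360],None,fx=2.2,fy=2.2)]))
E
```

```text
clock: 24.05
tcp_pos: [0.5791, 0.024, 0.2288]
orientation: [-1.397, -2.813, -0.0]
contact_force: [-0.5, 0.1, -1.0]
grip_width: 0.0079
gripper_force: 98.1
24.05 tcp [0.5791 0.024  0.2288] rv [-1.397 -2.813 -0.   ] F [-0.5  0.1 -1. ] grip 0.0079 98.1
```

View pics/d6.png

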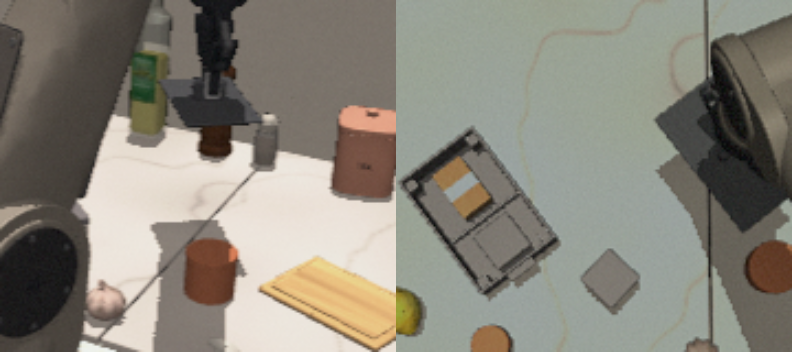

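The divider hangs from the gripper and is visible in both views. I compare its corners with the projection of a level plate centred on the gripper.

Run:
```python
from h import *
o=st();s=vision.grab_frame("scene");t=vision.grab_frame("top");tc=o["tcp_pos"]
cv2.imwrite("pics/s6f.png",s["img"]);cv2.imwrite("pics/t6f.png",t["img"])
a=np.radians(37);X=np.array([np.cos(a),np.sin(a),0]);Y=np.array([-X[1],X[0],0])
C=np.array([tc+X*i*.081+Y*j*.051-[0,0,.0042] for i,j in((1,1),(-1,1),(-1,-1),(1,-1))])
print("scene",proj(s,C).round(1).tolist());print("top",proj(t,C).round(1).tolist())
A=cv2.resize(s["img"][135:180,300:375],None,fx=5.2,fy=5.2,interpolation=cv2.INTER_CUBIC);B=cv2.resize(t["img"][135:225,285:365],None,fx=4.9,fy=4.9,interpolation=cv2.INTER_CUBIC)
for im,P,o_,k in((A,proj(s,C),(300,135),5.2),(B,proj(t,C),(285,135),4.9)):
    cv2.polylines(im,[np.int32((P-o_+.5)*k)],True,(0,0,255),1)
A=cv2.copyMakeBorder(A,0,B.shape[0]-A.shape[0],0,0,cv2.BORDER_CONSTANT)
cv2.imwrite("pics/d7.png",np.hstack([A,B]))
```

```text
24.15 tcp [0.5793 0.0233 0.2291] rv [-1.398 -2.813 -0.   ] F [ 0.5 -0.4 -1.6] grip 0.008 98.1
scene [[311.6, 145.1], [324.1, 165.8], [359.7, 164.0], [344.0, 143.8]]
top [[296.8, 162.9], [337.6, 215.0], [370.4, 189.6], [329.5, 138.2]]
```

View pics/d7.png

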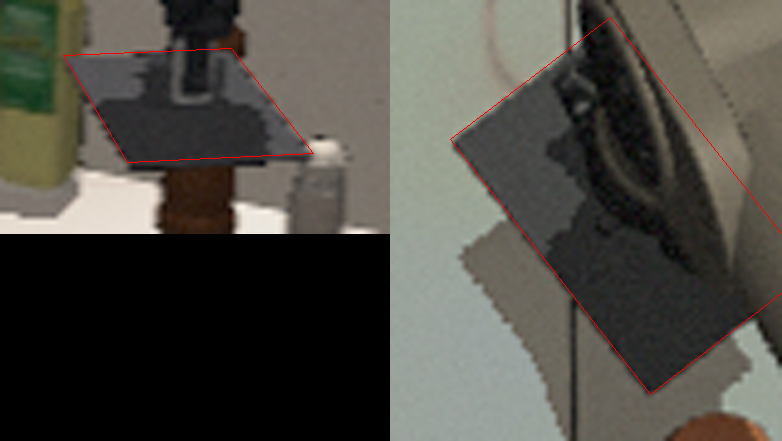

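The plate is level and centred in the gripper, so the box pose must be a few mm off. I fit the box model to the unobstructed top view.

```bash
cat > fit.py <<'E'
from h import *
from scipy.optimize import minimize
from scipy.ndimage import map_coordinates
fr=[vision.grab_frame("top") for _ in range(4)];f=fr[0]
im=np.mean([x["img"] for x in fr],0).astype(np.float32)
g=cv2.GaussianBlur(im,(0,0),.8);G=sum(np.hypot(cv2.Sobel(g[...,k],5,1,0),cv2.Sobel(g[...,k],5,0,1)) for k in range(3));G=np.minimum(G,np.percentile(G[140:260,170:270],97))
def rect(cx,cy,hx,hy,z):
    c=np.array([(cx+i*hx,cy+j*hy,z) for i,j in((1,1),(-1,1),(-1,-1),(1,-1),(1,1))]);return c
L=[rect(0,0,.09,.06,.06),rect(0,0,.086,.056,.06)]+[rect(i*.079,j*.049,.007,.007,.046) for i in(1,-1) for j in(1,-1)]
L+=[np.array([(x,-.056,.018),(x,.056,.018)]) for x in(.0065,.0095)]
S=np.vstack([np.vstack([p+(q-p)*t for t in np.linspace(0,1,60)[:,None]]) for l in L for p,q in zip(l[:-1],l[1:])])
wt=np.ones(len(S))
def W(p,S):
    c,s=np.cos(p[2]),np.sin(p[2]);return np.c_[p[0]+c*S[:,0]-s*S[:,1],p[1]+s*S[:,0]+c*S[:,1],S[:,2]+.012]
def cost(p):
    q=proj(f,W(p,S));return -map_coordinates(G,[q[:,1],q[:,0]],order=1).mean()
best=[]
for dx in(-.006,0,.006):
  for dy in(-.006,0,.006):
    x0=np.array([.525+dx,.3316+dy,np.radians(-143)])
    r_=minimize(cost,x0,method="Nelder-Mead",options=dict(initial_simplex=x0+np.array([[0,0,0],[.003,0,0],[0,.003,0],[0,0,.02]]),xatol=1e-5,fatol=1e-4));best.append((r_.fun,*r_.x[:2],np.degrees(r_.x[2])))
best.sort()
for b in best[:4]:print(np.round(b,4))
p=(best[0][1],best[0][2],np.radians(best[0][3]))
k=6;A=cv2.resize(im[140:235,170:265].clip(0,255).astype(np.uint8),None,fx=k,fy=k,interpolation=cv2.INTER_CUBIC)
for l in L:cv2.polylines(A,[np.int32((proj(f,W(p,l))-[170,140]+.5)*k)],False,(0,0,255),1)
cv2.imwrite("pics/fit.png",A)
E
python3 fit.py
```

```text
[-4.390452e+02  5.160000e-01  3.261000e-01 -1.427076e+02]
[-4.390452e+02  5.160000e-01  3.261000e-01 -1.427076e+02]
[-4.390427e+02  5.160000e-01  3.261000e-01 -1.426817e+02]
[-4.013108e+02  5.282000e-01  3.313000e-01 -1.423618e+02]
```

View pics/fit.png

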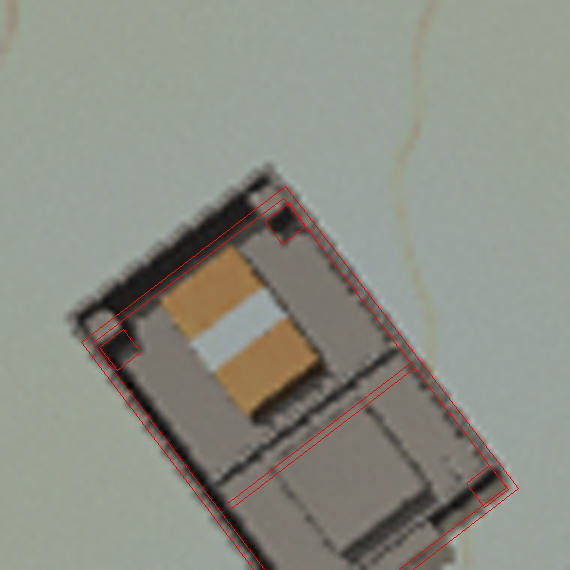

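The fit locked onto a shadow edge. In this picture the trustworthy marks are the far rim corners (270,165) and (70,320), post tops (266,200) and (105,325), and the rib (220,483)–(400,350). I evaluate those directly.

Run:
```python
from h import *
f=vision.grab_frame("top");c=lambda p:(170+(p[0]+.5)/6-.5,140+(p[1]+.5)/6-.5)
a=np.radians(-143);X=np.array([np.cos(a),np.sin(a),0]);Y=np.array([-X[1],X[0],0]);ctr=np.array([.525,.3316,0])
for n,p,z,e in(("rimA",(270,165),.072,"-90,60"),("rimB",(70,320),.072,"-90,-60"),("rimC",(518,478),.072,"90,60"),("post1",(266,200),.058,"-79,49"),("post2",(105,325),.058,"-79,-49"),("rib1",(400,350),.03,"8,56"),("rib2",(220,483),.03,"8,-56"),("tub",((280+362+438+350)/4,(465+398+485+550)/4),.054,"tub"),("carton",(240,330),.052,"carton")):
    d=onz(f,c(p),z)-ctr;print(n,(d@X*1000).round(1),(d@Y*1000).round(1),e)
# brightness profile along the box axis at y=+-30, x from 60 to 110 mm at rim height
im=np.mean([vision.grab_frame("top")["img"].mean(2) for _ in range(4)],0).astype(np.float32)
for side,ys in(("near",(-.045,-.04,.04,.045)),("far",(-.03,-.02,.0,.02))):
    xs=np.arange(.06,.112,.002)*(1 if side=="near" else -1)
    v=np.mean([[cv2.getRectSubPix(im,(1,1),tuple(map(float,proj(f,ctr+[0,0,.072]+X*x+Y*y)[0])))[0,0] for x in xs] for y in ys],0)
    print(side,[(int(round(x*1000)),int(q)) for x,q in zip(xs,v)])
xs=np.arange(.044,.075,.002)
for sg in(1,-1):
    v=np.mean([[cv2.getRectSubPix(im,(1,1),tuple(map(float,proj(f,ctr+[0,0,.072]+X*x+Y*y*sg)[0])))[0,0] for y in xs] for x in(-.05,-.03,-.01,.03)],0)
    print("y",sg,[(int(round(x*1000)),int(q)) for x,q in zip(xs,v)])
```

```text
rimA -92.3 58.9 -90,60
rimB -90.5 -59.4 -90,-60
rimC 96.5 62.4 90,60
post1 -83.4 47.2 -79,49
post2 -81.9 -49.2 -79,-49
rib1 8.5 54.2 8,56
rib2 7.1 -53.4 8,-56
tub 47.4 3.1 tub
carton -42.1 -0.1 carton
near [(60, 119), (62, 119), (64, 119), (66, 118), (68, 115), (70, 117), (72, 111), (74, 105), (76, 99), (78, 97), (80, 93), (82, 106), (84, 100), (86, 61), (88, 36), (90, 50), (92, 85), (94, 101), (96, 105), (98, 123), (100, 147), (102, 157), (104, 158), (106, 157), (108, 158), (110, 158)]
far [(-60, 117), (-62, 115), (-64, 113), (-66, 114), (-68, 113), (-70, 105), (-72, 89), (-74, 73), (-76, 57), (-78, 39), (-80, 30), (-82, 29), (-84, 30), (-86, 29), (-88, 37), (-90, 65), (-92, 107), (-94, 130), (-96, 151), (-98, 158), (-100, 157), (-102, 156), (-104, 157), (-106, 156), (-108, 156), (-110, 156)]
y 1 [(44, 117), (46, 117), (48, 118), (50, 117), (52, 106), (54, 91), (56, 96), (58, 101), (60, 121), (62, 152), (64, 158), (66, 158), (68, 158), (70, 158), (72, 158), (74, 157)]
y -1 [(44, 117), (46, 118), (48, 119), (50, 106), (52, 73), (54, 39), (56, 29), (58, 72), (60, 108), (62, 133), (64, 151), (66, 156), (68, 156), (70, 155), (72, 155), (74, 155)]
```

All the marks agree that the box centre lies about 4 mm further toward its −x, near (0.528, 0.3345). That explains the contact at the lug end. Tub and carton remain well within tolerance, so I go back with the corrected pose.

```bash
python3 go.py .5281 .3345 .18 37 1; python3 -m handwheel '[{"dp":[0.06,0.03,0.01],"delta_rot":[0,0,0]},{"dp":[0.2793,0.1412,0.049],"delta_rot":[0,0,0]},{"dp":[0.2793,0.1412,0.049],"delta_rot":[0,0,0]},{"dp":[0.2793,0.1412,0.049],"delta_rot":[0,0,0]},{"dp":[0.2793,0.1412,0.049],"delta_rot":[0,0,0]},{"dp":[0.2793,0.1412,0.049],"delta_rot":[0,0,0]},{"dp":[0.2793,0.1412,0.049],"delta_rot":[0,0,0]},{"dp":[0.2793,0.1412,0.049],"delta_rot":[0,0,0]},{"dp":[0.2793,0.1412,0.049],"delta_rot":[0,0,0]}]';python3 go.py .5281 .3345 .085 37 1
```

```text
24.7 tcp [0.5796 0.022  0.2293] rv [1.402 2.811 0.   ] F [ 0.1  0.1 -1.4] grip 0.0077 98.1
dp [0.2806 0.1469 0.0493] rot [0. 0. 0.] deg 0.0 rows 5.1 joints [ 0.35  0.39 -0.64  1.76  0.26  1.08  0.27]
clock: 25.82
tcp_pos: [0.5252, 0.3284, 0.1805]
orientation: [1.405, 2.809, -0.001]
contact_force: [0.4, -1.4, -1.8]
grip_width: 0.0076
gripper_force: 98.1
25.82 tcp [0.5252 0.3284 0.1805] rv [ 1.405e+00  2.809e+00 -1.000e-03] F [ 0.4 -1.4 -1.8] grip 0.0076 98.1
dp [0.0033 0.006  0.0955] rot [ 0.     0.001 -0.003] deg 0.2 rows 1.5 joints [-0.17  0.52 -0.67  1.71  0.37  1.04 -0.32]
```

```bash
python3 -m handwheel '[{"dp":[0.003,0.005,0.03],"delta_rot":[0,0,0]},{"dp":[0.003,0.005,0.06],"delta_rot":[0,0,0]},{"dp":[0.003,0.005,0.08],"delta_rot":[0,0,0]},{"dp":[0.003,0.005,0.09],"delta_rot":[0,0,0]},{"dp":[0.003,0.005,0.094],"delta_rot":[0,0,0]},{"dp":[0.003,0.005,0.094],"delta_rot":[0,0,0]},{"dp":[0.003,0.005,0.094],"delta_rot":[0,0,0]}]';python3 go.py .5281 .3345 .068 37 1
```

```text
clock: 26.7
tcp_pos: [0.5269, 0.336, 0.0872]
orientation: [1.401, 2.811, 0.002]
contact_force: [0.5, -0.8, -1.9]
grip_width: 0.0079
gripper_force: 98.2
26.7 tcp [0.5269 0.336  0.0872] rv [1.401e+00 2.811e+00 2.000e-03] F [ 0.5 -0.8 -1.9] grip 0.0079 98.2
dp [-0.0019  0.0001  0.0192] rot [0.002 0.    0.   ] deg 0.1 rows 0.3 joints [-0.22  0.64 -0.62  1.76  0.46  0.89 -0.4 ]
```

```bash
python3 -m handwheel '[{"dp":[-0.0018,0,0.004],"delta_rot":[0,0,0]},{"dp":[-0.0018,0,0.008],"delta_rot":[0,0,0]},{"dp":[-0.0018,0,0.012],"delta_rot":[0,0,0]},{"dp":[-0.0018,0,0.015],"delta_rot":[0,0,0]},{"dp":[-0.0018,0,0.0165],"delta_rot":[0,0,0]},{"dp":[-0.0018,0,0.0165],"delta_rot":[0,0,0]}]';python3 go.py .5281 .3345 .067 37 1
python3 - <<'E'
from h import *
o=status.get_obs();Rc=R.from_rotvec(o["orientation"]);print("tool F",Rc.inv().apply(o["contact_force"]),"tool M",Rc.inv().apply(o["moment"]))
E
```

```text
clock: 27.45
tcp_pos: [0.5274, 0.3341, 0.0697]
orientation: [-1.401, -2.812, 0.0]
contact_force: [-0.5, 0.0, -2.6]
grip_width: 0.0077
gripper_force: 98.2
27.45 tcp [0.5274 0.3341 0.0697] rv [-1.401 -2.812  0.   ] F [-0.5  0.  -2.6] grip 0.0077 98.2
dp [-0.0001  0.0008  0.0027] rot [-0. -0.  0.] deg 0.0 rows 0.0 joints [-0.23  0.66 -0.61  1.77  0.48  0.86 -0.41]
tool F [ 0.33264534 -0.37856769  2.55742289] tool M [ 0.01187415 -0.04648766 -0.00708421]
```

It is now inside the rim with no contact. Set it down.

```bash
python3 -m handwheel '[{"dp":[0,0.0005,0.001],"delta_rot":[0,0,0]},{"dp":[0,0.0005,0.002],"delta_rot":[0,0,0]},{"dp":[0,0.0005,0.0025],"delta_rot":[0,0,0]},{"dp":[0,0.0005,0.0025],"delta_rot":[0,0,0]}]'; python3 -m handwheel '[{"dp":[0,0,0],"delta_rot":[0,0,0]},{"dp":[0,0,0],"delta_rot":[0,0,0]},{"dp":[0,0,0],"delta_rot":[0,0,0]},{"dp":[0,0,0],"delta_rot":[0,0,0]}]' 0.4 40; python3 -m handwheel '[{"dp":[0,0,-0.02],"delta_rot":[0,0,0]},{"dp":[0,0,-0.06],"delta_rot":[0,0,0]},{"dp":[0,0,-0.11],"delta_rot":[0,0,0]},{"dp":[0,0,-0.13],"delta_rot":[0,0,0]},{"dp":[0,0,-0.13],"delta_rot":[0,0,0]},{"dp":[0,0,-0.13],"delta_rot":[0,0,0]}]'; python3 go.py .361 -.286 .2 -33;python3 go.py .361 -.286 .2 -33 1;python3 go.py .361 -.286 .2 147 1
```

```text
clock: 27.95
tcp_pos: [0.5279, 0.3344, 0.0673]
orientation: [1.401, 2.812, 0.0]
contact_force: [0.8, -0.3, -1.9]
grip_width: 0.0078
gripper_force: 98.5
clock: 28.45
tcp_pos: [0.528, 0.3344, 0.0674]
orientation: [1.402, 2.812, 0.0]
contact_force: [0.5, 0.6, 0.1]
grip_width: 0.0338
gripper_force: 0.0
clock: 29.2
tcp_pos: [0.5273, 0.3336, 0.1961]
orientation: [-1.401, -2.811, 0.003]
contact_force: [-0.2, 0.4, -0.2]
grip_width: 0.034
gripper_force: 0.0
29.2 tcp [0.5273 0.3336 0.1961] rv [-1.401 -2.811  0.003] F [-0.2  0.4 -0.2] grip 0.034 0.0
dp [-0.3947 -0.5057 -0.0028] rot [-0.002  0.002  1.222] deg 70.0 rows 10.3 joints [-0.17  0.52 -0.68  1.68  0.36  1.08 -0.31]
29.2 tcp [0.5273 0.3336 0.1961] rv [-1.401 -2.811  0.003] F [-0.2  0.4 -0.2] grip 0.034 0.0
dp [-0.3947 -0.5057 -0.0028] rot [-0.002  0.002  1.222] deg 70.0 rows 10.3 joints [-0.17  0.52 -0.68  1.68  0.36  1.08 -0.31]
29.2 tcp [0.5273 0.3336 0.1961] rv [-1.401 -2.811  0.003] F [-0.2  0.4 -0.2] grip 0.034 0.0
dp [-0.3947 -0.5057 -0.0028] rot [-0.002 -0.002 -1.92 ] deg 110.0 rows 10.3 joints [-0.17  0.52 -0.68  1.68  0.36  1.08 -0.31]
```

Next is the cutlery case, with the arm leaving the box in view so I can check it and measure the pot.

```bash
python3 -m handwheel '[{"dp":[-0.04,-0.05,-0.003],"delta_rot":[0,0,0.1]},{"dp":[-0.08,-0.1,-0.003],"delta_rot":[0,0,0.25]},{"dp":[-0.12,-0.15,-0.003],"delta_rot":[0,0,0.4]},{"dp":[-0.16,-0.2,-0.003],"delta_rot":[0,0,0.55]},{"dp":[-0.2,-0.25,-0.003],"delta_rot":[0,0,0.7]},{"dp":[-0.24,-0.305,-0.003],"delta_rot":[0,0,0.85]},{"dp":[-0.28,-0.36,-0.003],"delta_rot":[0,0,1.0]},{"dp":[-0.32,-0.41,-0.003],"delta_rot":[0,0,1.1]},{"dp":[-0.36,-0.46,-0.003],"delta_rot":[0,0,1.2]},{"dp":[-0.39,-0.505,-0.003],"delta_rot":[0,0,1.222]},{"dp":[-0.39,-0.505,-0.003],"delta_rot":[0,0,1.222]},{"dp":[-0.39,-0.505,-0.003],"delta_rot":[0,0,1.222]}]' 0.6; python3 -m handwheel '[{"dp":[0,0,0],"delta_rot":[0,0,0]},{"dp":[0,0,0],"delta_rot":[0,0,0]}]' ; python3 go.py .361 -.286 .02 -33
python3 - <<'E'
from h import *
s=vision.grab_frame("scene");t=vision.grab_frame("top")
A=cv2.resize(s["img"][150:280,150:310],None,fx=2.4,fy=2.4,interpolation=cv2.INTER_CUBIC);B=cv2.resize(t["img"][150:280,170:330],None,fx=2.4,fy=2.4,interpolation=cv2.INTER_CUBIC)
cv2.imwrite("pics/v8.png",np.hstack([A,B]))
# dip pot by colour
for n,f,roi in(("top",t,(250,205,285,245)),("scene",s,(150,100,300,300))):
    hsv=cv2.cvtColor(f["img"],cv2.COLOR_BGR2HSV);m=cv2.inRange(hsv,(3,90,70),(20,255,255))[roi[0]:roi[2],roi[1]:roi[3]]
    k,l,stt,ce=cv2.connectedComponentsWithStats(m)
    print(n,[(stt[i].tolist(),(ce[i]+[roi[1],roi[0]]).round(1).tolist()) for i in range(1,k) if stt[i,4]>40])
# case
hsv=cv2.cvtColor(cv2.imread("pics/top0.png"),cv2.COLOR_BGR2HSV);m=cv2.inRange(hsv,(3,90,60),(22,255,255))[250:280,415:460];c=max(cv2.findContours(m,0,2)[0],key=cv2.contourArea)
b=cv2.boxPoints(cv2.minAreaRect(c))+[415,250];w=np.array([onz(t,p,.034) for p in b]);e=np.roll(w,-1,0)-w
print("case",w.mean(0),np.linalg.norm(e,axis=1),np.degrees(np.arctan2(e[:,1],e[:,0])))
E
```

```text
clock: 30.7
tcp_pos: [0.3585, -0.281, 0.1991]
orientation: [-2.76, -1.495, 0.002]
contact_force: [0.2, 0.6, -0.3]
grip_width: 0.0516
gripper_force: 0.0
clock: 30.95
tcp_pos: [0.36, -0.2795, 0.2001]
orientation: [-2.758, -1.503, -0.0]
contact_force: [0.5, 0.3, 1.2]
grip_width: 0.0516
gripper_force: 0.0
30.95 tcp [ 0.36   -0.2795  0.2001] rv [-2.758 -1.503 -0.   ] F [0.5 0.3 1.2] grip 0.0516 0.0
dp [-0.005   0.0044  0.1801] rot [-0.    -0.     0.003] deg 0.2 rows 2.9 joints [ 0.72  0.16 -0.21  2.08  0.04  0.9  -0.09]
top [([9, 8, 18, 18, 244], [222.4, 266.3])]
scene [([24, 0, 18, 8, 111], [132.3, 152.8]), ([93, 18, 15, 7, 67], [200.1, 171.3])]
case [ 0.35781138 -0.28688058  0.034     ] [0.02545993 0.067025   0.02537426 0.06692709] [ -35.48669763 -124.68481275  144.2893487    55.38987698]
```

View pics/v8.png

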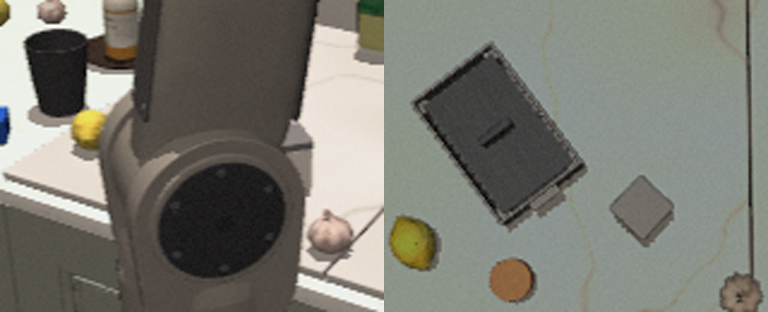

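The divider lies square inside the box. The case measures 67×25 mm at about (0.360, −0.287), long axis at 55°. Descend and grip it.

```bash
python3 -m handwheel '[{"dp":[-0.006,0.004,0.05],"delta_rot":[0,0,0.035]},{"dp":[-0.006,0.004,0.1],"delta_rot":[0,0,0.035]},{"dp":[-0.006,0.004,0.15],"delta_rot":[0,0,0.035]},{"dp":[-0.006,0.004,0.175],"delta_rot":[0,0,0.035]},{"dp":[-0.006,0.004,0.184],"delta_rot":[0,0,0.035]},{"dp":[-0.006,0.004,0.184],"delta_rot":[0,0,0.035]},{"dp":[-0.006,0.004,0.184],"delta_rot":[0,0,0.035]}]'; python3 -m handwheel '[{"dp":[0,0,0],"delta_rot":[0,0,0]},{"dp":[0,0,0],"delta_rot":[0,0,0]},{"dp":[0,0,0],"delta_rot":[0,0,0]},{"dp":[0,0,0],"delta_rot":[0,0,0]},{"dp":[0,0,0],"delta_rot":[0,0,0]},{"dp":[0,0,0],"delta_rot":[0,0,0]}]' 0 50; python3 -m handwheel '[{"dp":[0,0,-0.03],"delta_rot":[0,0,0]},{"dp":[0,0,-0.08],"delta_rot":[0,0,0]},{"dp":[0,0,-0.13],"delta_rot":[0,0,0]},{"dp":[0,0,-0.18],"delta_rot":[0,0,0]},{"dp":[0,0,-0.18],"delta_rot":[0,0,0]},{"dp":[0,0,-0.18],"delta_rot":[0,0,0]}]'; python3 go.py .5632 .361 .2 37 1
```

```text
clock: 31.92
tcp_pos: [0.3604, -0.2888, 0.0174]
orientation: [2.785, 1.45, 0.002]
contact_force: [-0.4, -0.1, -0.1]
grip_width: 0.0512
gripper_force: 0.0
clock: 32.67
tcp_pos: [0.3601, -0.2887, 0.0173]
orientation: [2.785, 1.449, 0.001]
contact_force: [-0.8, 0.6, 8.0]
grip_width: 0.025
gripper_force: 49.4
clock: 33.42
tcp_pos: [0.359, -0.288, 0.196]
orientation: [-2.787, -1.45, 0.001]
contact_force: [0.6, 0.3, -1.4]
grip_width: 0.0249
gripper_force: 49.6
33.42 tcp [ 0.359 -0.288  0.196] rv [-2.787e+00 -1.450e+00  1.000e-03] F [ 0.6  0.3 -1.4] grip 0.0249 49.6
dp [ 0.6487 -0.2051 -0.0041] rot [-0.     0.    -1.257] deg 72.0 rows 10.9 joints [ 0.74  0.18 -0.22  2.08  0.05  0.89 -0.12]
```

```bash
python3 -m handwheel '[{"dp":[0.06,-0.005,-0.004],"delta_rot":[0,0,-0.1]},{"dp":[0.115,-0.015,-0.004],"delta_rot":[0,0,-0.22]},{"dp":[0.17,-0.025,-0.004],"delta_rot":[0,0,-0.34]},{"dp":[0.225,-0.04,-0.004],"delta_rot":[0,0,-0.46]},{"dp":[0.28,-0.06,-0.004],"delta_rot":[0,0,-0.58]},{"dp":[0.34,-0.08,-0.004],"delta_rot":[0,0,-0.7]},{"dp":[0.395,-0.1,-0.004],"delta_rot":[0,0,-0.82]},{"dp":[0.45,-0.12,-0.004],"delta_rot":[0,0,-0.94]},{"dp":[0.505,-0.145,-0.004],"delta_rot":[0,0,-1.06]},{"dp":[0.56,-0.17,-0.004],"delta_rot":[0,0,-1.16]},{"dp":[0.61,-0.19,-0.004],"delta_rot":[0,0,-1.24]},{"dp":[0.648,-0.205,-0.004],"delta_rot":[0,0,-1.257]}]'; python3 -m handwheel '[{"dp":[0,0,0],"delta_rot":[0,0,0]},{"dp":[0,0,0],"delta_rot":[0,0,0]},{"dp":[0,0,0],"delta_rot":[0,0,0]}]' ; python3 go.py .5631 .3609 .09 37 1
```

```text
clock: 34.92
tcp_pos: [0.5622, 0.3621, 0.1975]
orientation: [-1.396, -2.811, 0.004]
contact_force: [-0.5, 0.2, 0.1]
grip_width: 0.0249
gripper_force: 49.5
clock: 35.3
tcp_pos: [0.5635, 0.3581, 0.1994]
orientation: [1.404, 2.81, -0.003]
contact_force: [0.9, -1.2, -0.1]
grip_width: 0.0244
gripper_force: 49.6
35.3 tcp [0.5635 0.3581 0.1994] rv [ 1.404  2.81  -0.003] F [ 0.9 -1.2 -0.1] grip 0.0244 49.6
dp [0.0026 0.0015 0.1094] rot [-0.002  0.001 -0.002] deg 0.1 rows 1.8 joints [-0.2   0.58 -0.67  1.57  0.39  1.13 -0.31]
```

```bash
python3 -m handwheel '[{"dp":[0.002,0.0015,0.04],"delta_rot":[0,0,0]},{"dp":[0.002,0.0015,0.08],"delta_rot":[0,0,0]},{"dp":[0.002,0.0015,0.11],"delta_rot":[0,0,0]},{"dp":[0.002,0.0015,0.122],"delta_rot":[0,0,0]},{"dp":[0.002,0.0015,0.126],"delta_rot":[0,0,0]},{"dp":[0.002,0.0015,0.126],"delta_rot":[0,0,0]},{"dp":[0.002,0.0015,0.126],"delta_rot":[0,0,0]}]'; python3 go.py .5631 .3609 .069 37 1
```

```text
clock: 36.17
tcp_pos: [0.564, 0.3631, 0.0757]
orientation: [1.401, 2.811, 0.003]
contact_force: [0.6, 1.1, -0.8]
grip_width: 0.0249
gripper_force: 49.6
36.17 tcp [0.564  0.3631 0.0757] rv [1.401 2.811 0.003] F [ 0.6  1.1 -0.8] grip 0.0249 49.6
dp [-0.0012 -0.0021  0.0067] rot [0.002 0.    0.   ] deg 0.1 rows 0.1 joints [-0.25  0.71 -0.61  1.65  0.48  0.93 -0.39]
```

```bash
python3 -m handwheel '[{"dp":[-0.001,-0.002,0.003],"delta_rot":[0,0,0]},{"dp":[-0.001,-0.002,0.005],"delta_rot":[0,0,0]},{"dp":[-0.001,-0.002,0.0065],"delta_rot":[0,0,0]},{"dp":[-0.001,-0.002,0.0065],"delta_rot":[0,0,0]}]'; python3 -m handwheel '[{"dp":[0,0,0],"delta_rot":[0,0,0]},{"dp":[0,0,0],"delta_rot":[0,0,0]},{"dp":[0,0,0],"delta_rot":[0,0,0]},{"dp":[0,0,0],"delta_rot":[0,0,0]}]' 0.46 40; python3 -m handwheel '[{"dp":[0,0,-0.02],"delta_rot":[0,0,0]},{"dp":[0,0,-0.06],"delta_rot":[0,0,0]},{"dp":[0,0,-0.11],"delta_rot":[0,0,0]},{"dp":[0,0,-0.13],"delta_rot":[0,0,0]},{"dp":[0,0,-0.13],"delta_rot":[0,0,0]},{"dp":[0,0,-0.13],"delta_rot":[0,0,0]}]'
python3 - <<'E'
from h import *
t=vision.grab_frame("top")
print("pot",onz(t,(222.4,266.3),.052), onz(t,(222.4-8.8,266.3),.052)-onz(t,(222.4+8.8,266.3),.052))
E
python3 go.py .355 .317 .2 -33 1
```

```text
clock: 36.67
tcp_pos: [0.5624, 0.3604, 0.0684]
orientation: [1.401, 2.811, -0.001]
contact_force: [-1.9, -1.6, 5.0]
grip_width: 0.0252
gripper_force: 50.2
clock: 37.17
tcp_pos: [0.5623, 0.3606, 0.0677]
orientation: [-1.401, -2.812, 0.0]
contact_force: [-0.3, -0.2, 0.6]
grip_width: 0.0396
gripper_force: 0.0
clock: 37.92
tcp_pos: [0.5618, 0.3598, 0.1963]
orientation: [-1.401, -2.811, 0.004]
contact_force: [-0.6, -0.7, -0.5]
grip_width: 0.0392
gripper_force: 0.0
pot [0.35528667 0.31952022 0.052     ] [0.00037048 0.04950931 0.        ]
37.98 tcp [0.5616 0.3597 0.1959] rv [-1.401 -2.811  0.005] F [-0.   0.2 -0.2] grip 0.0389 0.0
dp [ 0.0903 -0.1907 -0.0035] rot [-0.003  0.002  1.222] deg 70.0 rows 6.5 joints [-0.21  0.58 -0.67  1.57  0.39  1.12 -0.32]
```

```bash
python3 -m handwheel '[{"dp":[0.01,-0.03,-0.004],"delta_rot":[0,0,0.15]},{"dp":[0.03,-0.06,-0.004],"delta_rot":[0,0,0.33]},{"dp":[0.045,-0.1,-0.004],"delta_rot":[0,0,0.51]},{"dp":[0.06,-0.13,-0.004],"delta_rot":[0,0,0.69]},{"dp":[0.075,-0.16,-0.004],"delta_rot":[0,0,0.87]},{"dp":[0.091,-0.19,-0.004],"delta_rot":[0,0,1.05]},{"dp":[0.091,-0.19,-0.004],"delta_rot":[0,0,1.23]},{"dp":[0.091,-0.19,-0.004],"delta_rot":[0,0,1.41]},{"dp":[0.091,-0.19,-0.004],"delta_rot":[0,0,1.53]},{"dp":[0.091,-0.19,-0.004],"delta_rot":[0,0,1.571]},{"dp":[0.091,-0.19,-0.004],"delta_rot":[0,0,1.571]},{"dp":[0.091,-0.19,-0.004],"delta_rot":[0,0,1.571]}]' 0.95; python3 go.py .355 .318 .022 -53 1
```

```text
clock: 39.48
tcp_pos: [0.3556, 0.3185, 0.2011]
orientation: [2.978, 0.998, -0.002]
contact_force: [-0.4, 0.0, 0.1]
grip_width: 0.0817
gripper_force: 0.0
39.48 tcp [0.3556 0.3185 0.2011] rv [ 2.978e+00  9.980e-01 -2.000e-03] F [-0.4  0.   0.1] grip 0.0817 0.0
dp [-6.000e-04  1.000e-04  1.791e-01] rot [0.    0.001 0.001] deg 0.1 rows 2.9 joints [-0.43  0.23 -0.49  2.02  0.13  0.93 -1.91]
```

```bash
python3 -m handwheel '[{"dp":[0,0,0.05],"delta_rot":[0,0,0]},{"dp":[0,0,0.1],"delta_rot":[0,0,0]},{"dp":[0,0,0.145],"delta_rot":[0,0,0]},{"dp":[0,0,0.17],"delta_rot":[0,0,0]},{"dp":[0,0,0.179],"delta_rot":[0,0,0]},{"dp":[0,0,0.179],"delta_rot":[0,0,0]},{"dp":[0,0,0.179],"delta_rot":[0,0,0]}]'; python3 -m handwheel '[{"dp":[0,0,0],"delta_rot":[0,0,0]},{"dp":[0,0,0],"delta_rot":[0,0,0]},{"dp":[0,0,0],"delta_rot":[0,0,0]},{"dp":[0,0,0],"delta_rot":[0,0,0]},{"dp":[0,0,0],"delta_rot":[0,0,0]},{"dp":[0,0,0],"delta_rot":[0,0,0]}]' 0 40; python3 -m handwheel '[{"dp":[0,0,-0.03],"delta_rot":[0,0,0]},{"dp":[0,0,-0.08],"delta_rot":[0,0,0]},{"dp":[0,0,-0.13],"delta_rot":[0,0,0]},{"dp":[0,0,-0.18],"delta_rot":[0,0,0]},{"dp":[0,0,-0.18],"delta_rot":[0,0,0]},{"dp":[0,0,-0.18],"delta_rot":[0,0,0]}]'; python3 go.py .4929 .308 .2 -53 1
```

```text
clock: 40.35
tcp_pos: [0.3565, 0.3195, 0.0238]
orientation: [-2.979, -0.997, -0.003]
contact_force: [-0.3, -0.6, -0.0]
grip_width: 0.0811
gripper_force: 0.0
clock: 41.1
tcp_pos: [0.3563, 0.3193, 0.0238]
orientation: [-2.979, -0.997, -0.002]
contact_force: [-0.6, -1.0, 7.8]
grip_width: 0.0487
gripper_force: 39.8
clock: 41.85
tcp_pos: [0.3556, 0.3182, 0.2023]
orientation: [2.979, 0.996, -0.001]
contact_force: [0.2, -0.7, -0.8]
grip_width: 0.0486
gripper_force: 41.6
41.85 tcp [0.3556 0.3182 0.2023] rv [ 2.979e+00  9.960e-01 -1.000e-03] F [ 0.2 -0.7 -0.8] grip 0.0486 41.6
dp [0.1035 0.0908 0.0023] rot [ 0.001  0.001 -0.   ] deg 0.0 rows 2.2 joints [-0.41  0.23 -0.51  2.02  0.14  0.93 -1.92]
```

```bash
python3 -m handwheel '[{"dp":[0.04,0.035,0],"delta_rot":[0,0,0]},{"dp":[0.085,0.075,0],"delta_rot":[0,0,0]},{"dp":[0.1035,0.091,0.002],"delta_rot":[0,0,0]},{"dp":[0.1035,0.091,0.002],"delta_rot":[0,0,0]},{"dp":[0.1035,0.091,0.002],"delta_rot":[0,0,0]},{"dp":[0.1035,0.091,0.03],"delta_rot":[0,0,0]},{"dp":[0.1035,0.091,0.07],"delta_rot":[0,0,0]},{"dp":[0.1035,0.091,0.1],"delta_rot":[0,0,0]},{"dp":[0.1035,0.091,0.115],"delta_rot":[0,0,0]},{"dp":[0.1035,0.091,0.12],"delta_rot":[0,0,0]},{"dp":[0.1035,0.091,0.12],"delta_rot":[0,0,0]},{"dp":[0.1035,0.091,0.12],"delta_rot":[0,0,0]}]'; python3 go.py .4929 .3079 .0755 -53 1
```

```text
clock: 43.35
tcp_pos: [0.4939, 0.309, 0.0839]
orientation: [-2.979, -0.997, -0.003]
contact_force: [-0.0, 0.5, -1.2]
grip_width: 0.0485
gripper_force: 41.6
43.35 tcp [0.4939 0.309  0.0839] rv [-2.979 -0.997 -0.003] F [-0.   0.5 -1.2] grip 0.0485 41.6
dp [-0.0015  0.0003  0.0084] rot [ 0.    -0.002  0.   ] deg 0.1 rows 0.1 joints [-0.37  0.53 -0.39  1.88  0.28  0.78 -1.83]
```

```bash
python3 -m handwheel '[{"dp":[-0.0015,0,0.003],"delta_rot":[0,0,0]},{"dp":[-0.0015,0,0.006],"delta_rot":[0,0,0]},{"dp":[-0.0015,0,0.008],"delta_rot":[0,0,0]},{"dp":[-0.0015,0,0.0085],"delta_rot":[0,0,0]},{"dp":[-0.0015,0,0.0085],"delta_rot":[0,0,0]}]'; python3 -m handwheel '[{"dp":[0,0,0],"delta_rot":[0,0,0]},{"dp":[0,0,0],"delta_rot":[0,0,0]},{"dp":[0,0,0],"delta_rot":[0,0,0]},{"dp":[0,0,0],"delta_rot":[0,0,0]}]' 0.72 40; python3 -m handwheel '[{"dp":[0,0,-0.02],"delta_rot":[0,0,0]},{"dp":[0,0,-0.06],"delta_rot":[0,0,0]},{"dp":[0,0,-0.11],"delta_rot":[0,0,0]},{"dp":[0,0,-0.15],"delta_rot":[0,0,0]},{"dp":[0,0,-0.15],"delta_rot":[0,0,0]},{"dp":[0,0,-0.15],"delta_rot":[0,0,0]}]'; python3 go.py .55 -.05 .25 -53 1
```

```text
clock: 43.98
tcp_pos: [0.4921, 0.3075, 0.0748]
orientation: [2.979, 0.997, -0.0]
contact_force: [-1.8, -1.3, 6.4]
grip_width: 0.0483
gripper_force: 42.2
clock: 44.48
tcp_pos: [0.4921, 0.3076, 0.0742]
orientation: [2.979, 0.997, -0.0]
contact_force: [0.7, 0.7, -0.6]
grip_width: 0.0615
gripper_force: 0.0
clock: 45.22
tcp_pos: [0.4919, 0.3074, 0.2247]
orientation: [2.979, 0.997, 0.001]
contact_force: [-0.6, -0.9, -1.3]
grip_width: 0.0616
gripper_force: 0.0
45.23 tcp [0.4919 0.3074 0.2247] rv [2.979e+00 9.970e-01 1.000e-03] F [-0.6 -0.9 -1.3] grip 0.0616 0.0
dp [-0.1687  0.3204 -0.0252] rot [ 0. -0. -0.] deg 0.0 rows 5.8 joints [-0.32  0.36 -0.44  1.77  0.18  1.05 -1.75]
```

Move clear and check, using my last picture.

```bash
python3 -m handwheel '[{"dp":[-0.03,0.06,-0.02],"delta_rot":[0,0,0]},{"dp":[-0.168,0.32,-0.025],"delta_rot":[0,0,0]},{"dp":[-0.168,0.32,-0.025],"delta_rot":[0,0,0]},{"dp":[-0.168,0.32,-0.025],"delta_rot":[0,0,0]},{"dp":[-0.168,0.32,-0.025],"delta_rot":[0,0,0]},{"dp":[-0.168,0.32,-0.025],"delta_rot":[0,0,0]},{"dp":[-0.168,0.32,-0.025],"delta_rot":[0,0,0]},{"dp":[-0.168,0.32,-0.025],"delta_rot":[0,0,0]},{"dp":[-0.168,0.32,-0.025],"delta_rot":[0,0,0]},{"dp":[-0.168,0.32,-0.025],"delta_rot":[0,0,0]}]'
python3 - <<'E'
from h import *
t=vision.grab_frame("top");im=t["img"];k=6
A=cv2.resize(im[140:235,170:270],None,fx=k,fy=k,interpolation=cv2.INTER_CUBIC)
c0=np.array([.528,.3344,0]);a=np.radians(-143);X=np.array([np.cos(a),np.sin(a),0]);Y=np.array([-X[1],X[0],0])
def dr(cx,cy,hx,hy,z,col):
    P=np.array([c0+X*(cx+i*hx)+Y*(cy+j*hy)+[0,0,z] for i,j in((1,1),(-1,1),(-1,-1),(1,-1))]);cv2.polylines(A,[np.int32((proj(t,P)-[170,140]+.5)*k)],True,col,1)
dr(0,0,.09,.06,.072,(255,0,0));dr(-.044,0,.013,.035,.087,(0,255,0));dr(.044,0,.025,.025,.103,(0,255,0));dr(0,0,.081,.051,.063,(0,0,255));dr(0,0,.005,.022,.089,(0,255,255))
cv2.imwrite("pics/end.png",A)
hsv=cv2.cvtColor(im,cv2.COLOR_BGR2HSV);m=cv2.inRange(hsv,(3,90,50),(22,255,255))[140:235,175:270]
n,l,s,c=cv2.connectedComponentsWithStats(m)
for i in range(1,n):
    if s[i,4]>60:
        p=c[i]+[175,140]
        for z in(.087,.103):
            d=onz(t,p,z)-c0;print(s[i,4],p.round(1),z,(d@X).round(4),(d@Y).round(4))
E
```

```text
clock: 46.48
tcp_pos: [0.5504, -0.0477, 0.2492]
orientation: [-2.978, -1.0, 0.0]
contact_force: [0.9, -0.4, -0.3]
grip_width: 0.0617
gripper_force: 0.0
226 [206.8 192. ] 0.087 -0.0415 0.0006
226 [206.8 192. ] 0.103 -0.0381 0.0016
270 [225.1 216.5] 0.087 0.0441 0.0002
270 [225.1 216.5] 0.103 0.0463 0.0012
```

View pics/end.png

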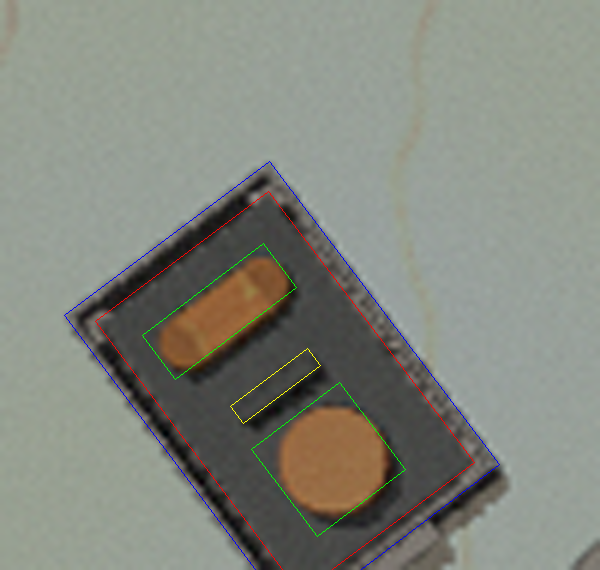

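The overlay shows the divider square in the box. The case is at (−0.042, 0.001) and the pot at (+0.046, 0.001) in the box frame, both well within tolerance. Hand in.

```bash
python3 -c "
from bench import r
print(r.hand_in())"
```

```text
the job is handed in; nothing more can be done
None
```

The lunch box is packed as asked and the job is handed in at about 46 s; the final picture put the divider, pot and case well within tolerance, but the hand-in returned no verdict.

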